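# Leftover pipe fittings back into the plumber's case

### The arm

A 6-joint arm with a two-finger parallel gripper is mounted at the origin on the work surface. World frame = base frame: x ahead of the robot, y to its left, z up, the work surface at z = 0. Lengths are in mm, angles in rad, forces in N, time in s.
With the tool pointing down it reaches from about 400 to 925 mm from the base axis. Payload 12.5 kg.
Tool frame: the origin (TCP) lies at the centre of the arm's flange, where the gripper is bolted on; the fingertips stand 190 mm ahead of it and the grasp point (between the pads) lies 171 mm ahead of it; z points along the fingers, y is the direction in which the jaws open and shut (so a half turn about z gives the same grasp; the last joint's range is limited). The gripper opens to 95 mm and grips with 3 to 60 N. Pads are 20 mm wide; open, the fingers measure 119 mm over their backs; the gripper's body (75 mm by 180 mm) begins 59 mm behind the grasp point.
Start: joints at [1.096, 0.491, 1.559, -0, 1.092, -0.106], TCP at [225.287, 582.984, 404.761] pointing down, gripper open.
Joint ranges: [-3.1, 3.1], [-0.84, 2.19], [0.05, 2.79], [-1.13, 4.28], [0.06, 2.93], [-2.69, 2.69]. Speed limits (rad/s): [2.22, 2.22, 2.79, 3.14, 3.14, 3.14].

### API

Orientations are given as [roll, pitch, yaw] about the fixed x, y, z axes, in that order (R = Rz(yaw) Ry(pitch) Rx(roll)).
In Python, from cell import env gives the robot as it stands.
- The arm moves only by the shell command python3 -m pendant 'ROWS'. ROWS is JSON, a list of rows, each an object of numbers: "x", "y", "z": the shift along the tool's x, y, z in units of 150 mm (1.0 is 150 mm); "rx", "ry", "rz": the turn, a rotation vector about the tool's x, y, z in units of 45 degrees (1.0 is 45 degrees); "jaw": the opening, from 0 (shut) to 1 (fully open). In form: [{"x": .., "y": .., "z": .., "rx": .., "ry": .., "rz": .., "jaw": ..}, ...]. A call has 1 to 10 rows; each row is the pose to reach, as a shift and turn from the pose commanded when the call began, along the tool's axes at that moment; what a row does not reach only later rows make up. A row lasts 1/8 s, in which the tool goes at most 62.5 mm and 10.7 degrees, less where a joint would pass 70% of its speed; a pose out of reach is approached as far as the arm can. A call with a number of a shift or a turn outside -1 to 1 is refused whole. A call with a gripper value outside its range is refused whole. The fingers move at their own pace and stop on an object; the grip force is fixed at half the most. Time passes only in rows, so rows that repeat a pose let the fingers close. It gives the time, the measured TCP pose, the force and the opening at its end, in the units of the state.
- env.state(): the state, without advancing time (a new reading comes with each control period).
- env.read_camera(name): name is "scene" or "top" or "wrist"; returns a dict with "img" (420x560x3 uint8, red, green, blue), "fx", "fy", "cx", "cy" (pixels), "rvec" (rotation vector, rad) and "tvec" (3), from world to camera coordinates, as OpenCV has them. Camera axes: x right, y down, z forward; pixel columns grow to the right and rows downward; lengths in mm; the calibration is good to about 2 mm. A picture is of the moment at which its call begins. There is no depth.
- env.job_done(): hands the job in, once; it reports no verdict.
The state is a dict: "t": time; "joints": joint angles; "qvel": joint speeds; "tau": joint torques, N m; "eef_pos": TCP position; "tcp_rot": TCP orientation; "ft_force": force on the tool from outside, world axes, zero at the start; "moment": the same for the moment, N m; "opening": opening from 0.0 (shut) to 1.0 (fully open).
Only numpy, scipy, OpenCV 4.12 (cv2) and the standard library are available. Lean on these libraries where they do the work, as an engineer would, in place of code of your own. Each camera call takes 0.05 s, during which the arm holds its last target.

### The job

Put the three leftover grey pipe fittings on the table back into the plumber's fittings case, each down on the bottom of the compartment that already holds its own kind: elbow with elbow, tee with tee, coupling with couplings. First swing the case's catch fully aside, lift off the clear cover and lay it flat, grip up and lengthwise, in the middle of the black rubber mat; leave the case open.

Things in the scene. Friction and masses are not known exactly. Their poses are not given: they have to be found in the camera images.
- catch (a joint): turn catch on the case's rim: angle in rad, counter-clockwise from above positive; at 0 its steel tab points straight in over the cover; it starts within 0.2 of 0, turns either way to a stop at 1.6 or -1.6 and stays where it is left (friction 0.04 N m). Beyond 1.35 either way the tab is clear of the cover.
- catch_grip (a point): middle of the catch's black grip, on the turning axis, 76 mm above the table: upright bar 36 mm long (x), 10 mm thick (y), 22 mm tall. x runs along the tab, toward the cover when shut. The steel tab under the bar is 12 mm wide, 4 mm thick, reaches 48 mm from the axis along +x. The catch sits on a lug in the middle of a long side of the case, 102 mm from the cover's middle.
- cover_grip (a point): centre of the black grip bar in the middle of the clear cover: bar 14 mm thick (x), 60 mm long (y); top 12 mm above this point, foot 13 mm below. The cover: sheet 164 mm (x) by 310 mm (y), 5 mm thick, underside 18 mm below this point, 0.3 kg, z up. It starts in the rebate of the grey case's rim (2 mm play, 5 mm deep), over the compartments, held by the catch on its -x side.
- mat_centre (a point): middle of the upper face of the black ribbed rubber mat, 220 mm (x) by 350 mm (y), 4 mm thick, fixed; y is its length, z up
- elbow_grip (a point): loose grey plastic 90-degree pipe elbow lying flat: two round legs, 28 mm in diameter, along its +x and +y, each ending 42 mm from the corner of their axes. The point is half-way up (14 mm) on the axis of the x leg, 27 mm from that corner: grip this leg across its 28 mm (y). Footprint -41 to 15 mm in x, -14 to 42 mm in y about the point. z up; 50 g.
- tee_grip (a point): loose grey plastic pipe tee lying flat, arms 28 mm in diameter: run along x, 68 mm long; branch along +y, ending 38 mm from the run's axis. The point is half-way up (14 mm) on the branch's axis, 25 mm from the run's axis: grip the branch across its 28 mm (x). Footprint -34 to 34 mm in x, -39 to 13 mm in y about the point. z up; 60 g.
- coupling_grip (a point): loose grey plastic straight pipe coupling standing on end: round open sleeve 32 mm in diameter, 42 mm tall; the point is its centre, half-way up. z up; 50 g.
- bin_elbow_free (a point): compartment with one elbow as stock; the point is on its bottom, 6 mm above the table, in the middle of its empty part, 85 mm (x) by 96 mm (y), z up. Inside it is 150 mm (x) by 96 mm (y), walls 42 mm high; the stock lies toward +x. Three such white compartments stand in the grey case side by side along y, 100 mm apart, in any order; the case's rim is 56 mm above the table.
- bin_tee_free (a point): compartment with one tee as stock; shape and point as for the elbows' compartment
- bin_coupling_free (a point): compartment with two standing couplings as stock; shape and point as for the elbows' compartment
Not all that is in view belongs to the job. Leave any blue or turquoise look-alike of the part that bears elbow_grip alone.

How it is judged (in metres and radians):
On the way, in this order (a step that is already met when the one before it is completed fails the run):
1. the catch is turned clear of the cover while the cover is still in place ((value of joint catch above 1.35 rad or value of joint catch below -1.35 rad) and distance of cover_grip from where it was at the start of the episode below 0.01 m), for 0.2 s.
2. the cover lies flat on the mat and is let go (horizontal distance between cover_grip and mat_centre below 0.03 m and angle between the y axis of cover_grip and the y axis of mat_centre, either way round below 0.2 rad and angle between cover_grip's own z axis and vertical below 0.06 rad and z of cover_grip in the frame of mat_centre below 0.024 m and contact force between the fingers and cover below 0.1 N), for 0.2 s.
At the end, for the whole second after the job is handed in: Each fitting is at rest, let go, in its own kind's compartment, its grip point within the walls and under 34 mm above the bottom. The cover lies at rest, let go, flat on the mat, grip up (tilt under 0.06 rad), within 30 mm of its middle and 0.2 rad of its length (all of step 2 and x of elbow_grip in the frame of bin_elbow_free between -0.045 and 0.06 m and y of elbow_grip in the frame of bin_elbow_free between -0.05 and 0.05 m and z of elbow_grip in the frame of bin_elbow_free below 0.034 m and linear speed of each of elbow, tee, coupling, cover below 0.02 m/s and contact force between the fingers and elbow below 0.1 N and x of tee_grip in the frame of bin_tee_free between -0.045 and 0.06 m and y of tee_grip in the frame of bin_tee_free between -0.05 and 0.05 m and z of tee_grip in the frame of bin_tee_free below 0.034 m and contact force between the fingers and tee below 0.1 N and x of coupling_grip in the frame of bin_coupling_free between -0.045 and 0.06 m and y of coupling_grip in the frame of bin_coupling_free between -0.05 and 0.05 m and z of coupling_grip in the frame of bin_coupling_free below 0.034 m and contact force between the fingers and coupling below 0.1 N); the robot touches nothing.
It also fails if it takes over 131 s, if anything falls off the work surface, if the arm or the gripper's body presses on something with over 40 N, if the wrist force passes 120 N, or if a joint passes its speed limit or range.

## Working session

There is one attempt and no reset: what is moved stays moved. The work goes in short steps, Python scripts to look and compute and a shell command to move; the robot and the scene stay as the last step left them, time stands still between calls to the robot, and variables do not carry over. Pictures are saved under pics/ and viewed, and the job is handed in when it is done.

```bash
ls; mkdir -p pics; python3 - <<'E'
from cell import env
import cv2
s=env.state(); print({k:s[k] for k in ('t','joints','eef_pos','tcp_rot','opening')})
for n in ('scene','top','wrist'):
    c=env.read_camera(n); cv2.imwrite(f'pics/{n}0.png',c['img'][:,:,::-1]); print(n,c['fx'],c['fy'],c['cx'],c['cy'],c['rvec'],c['tvec'])
E
```

```text
pics
{'t': 0.0, 'joints': array([ 1.09634400e+00,  4.91561350e-01,  1.55951316e+00,  1.36735271e-05,
        1.09170812e+00, -1.05610596e-01]), 'eef_pos': array([225.29434913, 582.92488803, 404.1385701 ]), 'tcp_rot': array([-3.14041058e+00, -1.37500353e-04,  2.77274453e+00]), 'opening': 1.0018814260724942}
scene 502.72785842993295 502.72785842993295 284.54761679686544 207.9791862324839 [ 0.952094    2.59002254 -0.95139287] [ 356.01364492 -163.23027994 1313.68085656]
top 432.30275599556353 432.30275599556353 281.3609202970872 200.03842811596084 [ 2.19498776 -2.1446117   0.15603624] [-48.40002672 471.34559936 988.18368458]
wrist 345.7925905509907 345.7925905509907 274.9777586601392 207.74039217646805 [-2.40443673 -1.65053662 -0.21581629] [-624.48526578  -29.95939708  390.28732828]
```

View pics/scene0.png

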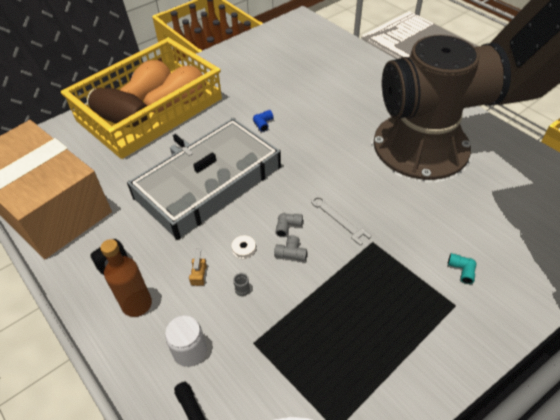

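View pics/top0.png

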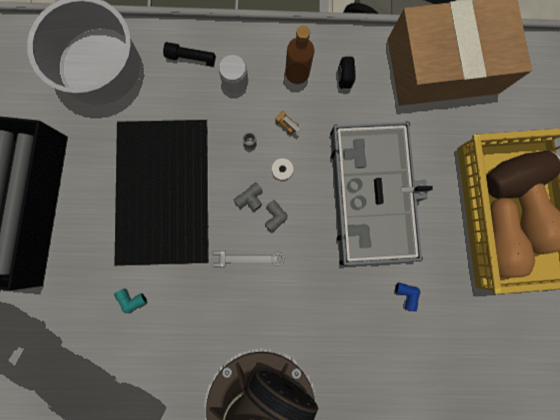

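View pics/wrist0.png

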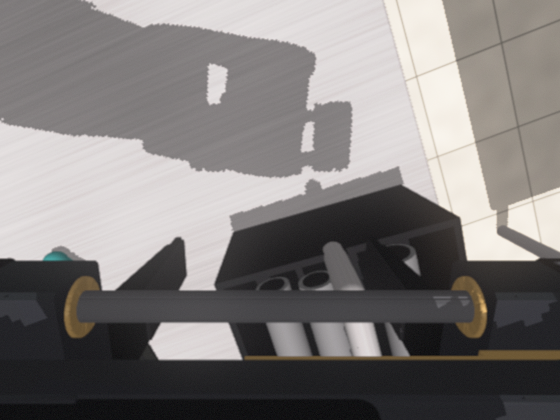

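The top view shows the mat at (162,193), the case at (377,195) with its grip bar at (378,190), and the catch at (422,188). The tee is at (249,196), the elbow at (276,215) and the coupling at (250,141). The white ring at (283,169) and the blue and turquoise elbows, at (409,295) and (130,300), aren't part of the job. I'll zoom in and measure.

```bash
cat > h.py <<'E'
import numpy as np, cv2
from cell import env
def cam(n):
    c=env.read_camera(n); c['R']=cv2.Rodrigues(np.array(c['rvec'],float))[0]; c['t']=np.array(c['tvec'],float).ravel(); return c
def ray(c,u,v,z):
    R,t=c['R'],c['t']; o=-R.T@t; d=R.T@np.array([(u-c['cx'])/c['fx'],(v-c['cy'])/c['fy'],1]); return o+d*(z-o[2])/d[2]
def proj(c,p):
    q=c['R']@np.array(p,float)+c['t']; return np.array([c['fx']*q[0]/q[2]+c['cx'],c['fy']*q[1]/q[2]+c['cy']])
def crop(c,name,u0,v0,u1,v1,s):
    im=c['img'][v0:v1,u0:u1,::-1]; cv2.imwrite('pics/'+name,cv2.resize(im,None,fx=s,fy=s,interpolation=cv2.INTER_CUBIC))
E
python3 - <<'E'
from h import *
c=cam('top')
crop(c,'t_case.png',320,110,450,275,3.6)
crop(c,'t_fit.png',220,120,310,245,4.8)
for n,u,v,z in [('mat corners',117,121,4),('',207,121,4),('',209,263,4),('',115,263,4)]: print(n,ray(c,u,v,z).round())
s=cam('scene'); crop(s,'s_case.png',120,100,300,240,4)
crop(s,'s_fit.png',215,190,325,305,5)
E
```

```text
mat corners [660. 368.   4.]
 [666. 149.   4.]
 [322. 130.   4.]
 [317. 349.   4.]
```

View pics/t_case.png

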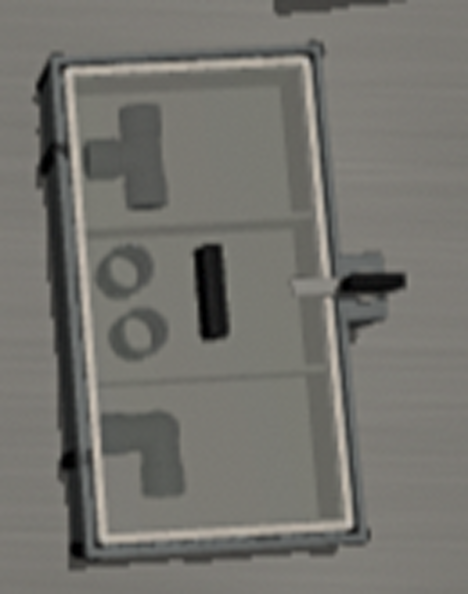

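View pics/t_fit.png

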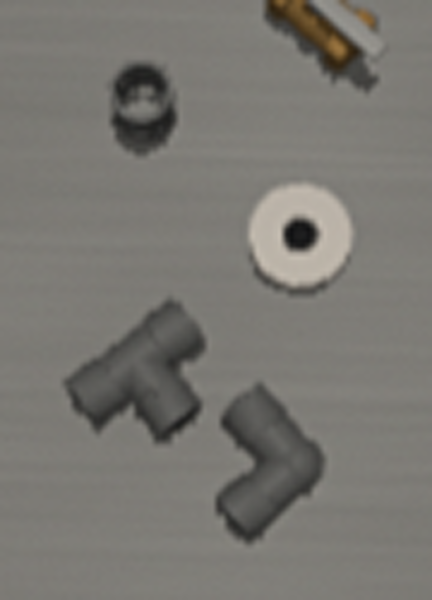

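View pics/s_case.png

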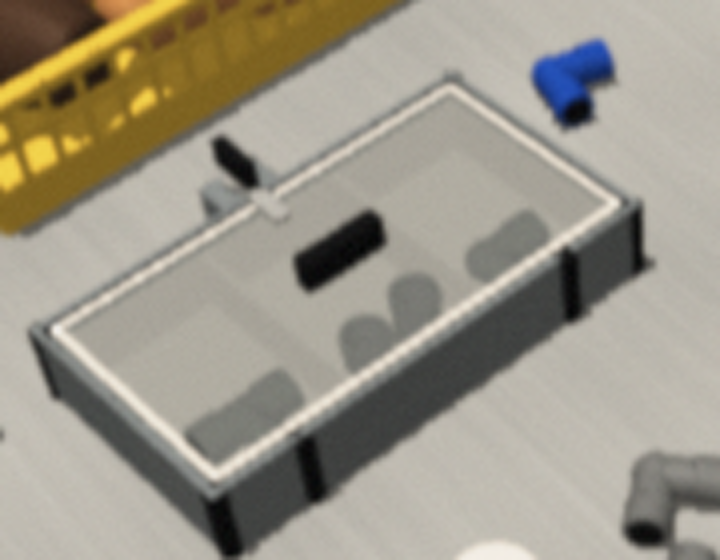

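View pics/s_fit.png

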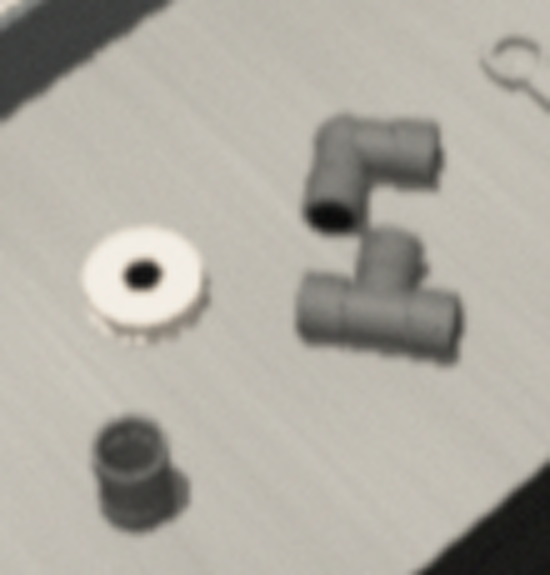

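```bash
cat > m.py <<'E'
from h import *
def comp(c,box,lo,hi,minA=20):
    u0,v0,u1,v1=box; g=c['img'][v0:v1,u0:u1].astype(int); m=((g.max(2)>=lo)&(g.max(2)<=hi)).astype(np.uint8)
    n,l,st,ce=cv2.connectedComponentsWithStats(m); out=[]
    for i in range(1,n):
        if st[i,4]>=minA:
            cn=cv2.findContours((l==i).astype(np.uint8),cv2.RETR_EXTERNAL,cv2.CHAIN_APPROX_NONE)[0][0].astype(np.float32).reshape(-1,2)+[u0,v0]
            out.append((st[i,4],ce[i]+[u0,v0],cn))
    return out
E
python3 - <<'E'
from m import *
c=cam('top'); s=cam('scene')
q=[(70,70),(305,60),(355,525),(103,540)]
P=[ray(c,320+u/3.6,110+v/3.6,56) for u,v in q]
print(np.array(P).round(1)); print(np.mean(P,0), [np.linalg.norm(P[i]-P[(i+1)%4]).round(1) for i in range(4)])
q=[(450,88),(620,203),(218,475),(55,330)]
P=[ray(s,120+u/4,100+v/4,56) for u,v in q]
print(np.array(P).round(1)); print(np.mean(P,0), [np.linalg.norm(P[i]-P[(i+1)%4]).round(1) for i in range(4)])
for n,cc,box,z in [('covbar',c,(365,165,392,215),75),('covbar s',s,(185,145,222,178),75),('catch',c,(412,180,440,198),84),('catch s',s,(165,130,188,150),80)]:
  for A,ce,cn in comp(cc,box,0,45,15):
    w=np.array([ray(cc,u,v,z)[:2] for u,v in cn],np.float32); print(n,A,ce.round(1),ray(cc,*ce,z).round(1),cv2.minAreaRect(w))
for v in (175,185,196,205,215,225,141): print(c['img'][v,240:290].max(1))
E
```

```text
[[ 639.1 -169.4   56. ]
 [ 650.2 -323.6   56. ]
 [ 349.1 -351.5   56. ]
 [ 336.3 -191.9   56. ]]
[ 493.67041778 -259.06728807   56.        ] [np.float64(154.6), np.float64(302.4), np.float64(160.1), np.float64(303.6)]
[[ 351.8 -342.6   56. ]
 [ 336.9 -187.7   56. ]
 [ 638.  -165.7   56. ]
 [ 652.  -320.1   56. ]]
[ 494.66473753 -254.03211093   56.        ] [np.float64(155.7), np.float64(301.9), np.float64(155.0), np.float64(301.1)]
covbar 187 [378.1 190.7] [ 493.5 -255.    75. ] ((493.8944091796875, -254.85488891601562), (57.4726448059082, 16.699403762817383), 4.393949508666992)
covbar s 190 [204.6 162.4] [ 498.9 -249.6   75. ] ((498.8556823730469, -249.71083068847656), (63.53300476074219, 25.594921112060547), 4.443952560424805)
catch 86 [422.6 188.3] [ 500.2 -353.6   84. ] ((499.65447998046875, -353.3028564453125), (11.37051010131836, 38.971317291259766), 1.4613993167877197)
catch s 57 [178.4 140.4] [ 506.7 -349.5   80. ] ((506.7673034667969, -350.0716857910156), (46.564720153808594, 11.274312019348145), 88.74165344238281)
[126 126 125 126 126 124 125 126 124 125 125 125 125 124 125
[... 667 characters left out ...]
75  81  88  93  95  93  90  87
  82  74  69  90 127 127 125 126 125 125 125 124 126 126]
[127 127 127 127 127 127 126 125 126 126 127 127 125 126 128 126 127 127
 127 127 127 126 128 128 127 127 127 127 128 130 131 128 103  62  54  66
  73  80  83  86  90  97  96  89  83  74  69  94 128 127]
[126 126 125 126 126 125 125 126 126 125 126 125 125 126 125 126 126 127
 126 125 125 125 125 128 120  59  66  91  94  98  98  95  91  90  87  82
  77  63  56  66 103 127 129 126 126 125 125 125 124 124]
[123 122 120  93  86  62  75  98 105 125 121 101  94  75  85  74 101 125
 126 125 124 125 125 126 125 126 126 126 126 127 128 127 127 126 127 128
 129 128 128 128 128 129 128 130 129 128 128 129 129 129]
```

The case's long direction sits about 4.4° from world x. The cover centre is near (495,-255) and the catch near (502,-356). Next I'll measure the fittings, the basket height and the stock.

```bash
python3 - <<'E'
from m import *
from scipy.optimize import least_squares
c=cam('top'); s=cam('scene')
for A,ce,cn in comp(c,(232,125,292,235),0,108,30):
    w=np.array([ray(c,u,v,14)[:2] for u,v in cn],np.float32); r=cv2.minAreaRect(w)
    ap=cv2.approxPolyDP(w.reshape(-1,1,2),7,True).reshape(-1,2)
    print(A,ce.round(1),ray(c,*ce,14).round(1),r); print(ap.round(0).tolist())
# tee crop key points -> world
f=lambda u,v,z=14: ray(c,220+u/4.8,120+v/4.8,z)[:2].round(1)
print('tee run ends',f(84,402),f(188,322),'branch end',f(180,422))
print('elbow ends',f(240,404),f(234,522),'corner',f(303,462))
print('coupling top',f(142,92,42),'base',f(142,135,0))
f2=lambda u,v,z=14: ray(s,215+u/5,190+v/5,z)[:2].round(1)
print('scene tee',f2(310,305),f2(450,322),f2(395,247),'elbow',f2(430,155),f2(332,205),f2(338,135),'coup top',f2(132,447,42))
# basket two-view: top corner near
def tri(a,b):
    def fn(p): return np.r_[proj(c,p)-a,proj(s,p)-b]
    r=least_squares(fn,[500,-500,80]); return r.x.round(),np.abs(r.fun).max().round(1)
crop(s,'s_bask.png',60,35,230,155,4.4); crop(c,'t_bask.png',440,120,560,300,3.3)
E
```

```text
95 [285.5 129.2] [648.3 -44.1  14. ] ((651.0557861328125, -44.80268096923828), (45.30475616455078, 21.97964859008789), 48.18673324584961)
[[658.0, -21.0], [632.0, -58.0], [659.0, -52.0]]
215 [249.2 142. ] [613.7  43.1  14. ] ((612.6885375976562, 42.43925476074219), (47.15445327758789, 31.473363876342773), 1.8547383546829224)
[[636.0, 52.0], [604.0, 58.0], [589.0, 41.0], [604.0, 26.0], [622.0, 27.0], [636.0, 37.0]]
38 [282.  168.5] [550.7 -37.6  14. ] ((550.716552734375, -37.651611328125), (12.242332458496094, 14.494976043701172), 1.5117530822753906)
[[557.0, -33.0], [547.0, -31.0], [545.0, -43.0], [555.0, -45.0]]
34 [279.9 178.9] [525.2 -33.   14. ] ((527.152587890625, -32.6844482421875), (42.61189651489258, 13.189329147338867), 74.87110900878906)
[[539.0, -14.0], [520.0, -34.0], [528.0, -55.0], [522.0, -31.0]]
543 [249.4 197.9] [477.3  38.5  14. ] ((473.0416564941406, 35.15796661376953), (58.48490905761719, 73.84292602539062), 40.59967803955078)
[[514.0, 21.0], [474.0, 77.0], [448.0, 60.0], [463.0, 44.0], [444.0, 31.0], [454.0, 13.0], [482.0, 21.0], [497.0, 9.0]]
461 [274.8 216.4] [434.6 -23.1  14. ] ((435.0278015136719, -16.041065216064453), (59.53533172607422, 60.954593658447266), 43.28650665283203)
[[474.0, -20.0], [459.0, -1.0], [435.0, -19.0], [421.0, -0.0], [395.0, -15.0], [434.0, -52.0]]
tee run ends [462.7  66.4] [504.1  16. ] branch end [453.9  18.6]
elbow ends [463.6 -10.9] [405.   -9.4] corner [435.5 -42.8]
coupling top [613.5  40.9] base [602.1  42.6]
scene tee [505.   22.2] [465.   68.2] [456.8  22.6] elbow [411.   -6.3] [463.  -13.4] [435.1 -42.5] coup top [615.5  44.9]
```

View pics/s_bask.png

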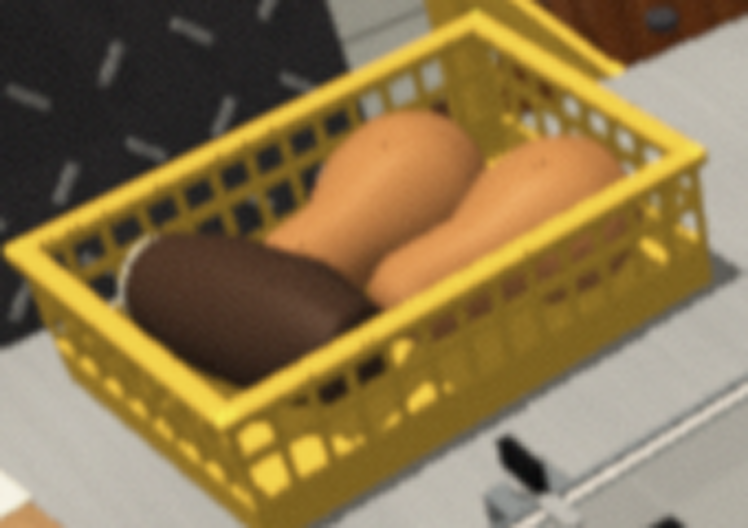

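View pics/t_bask.png

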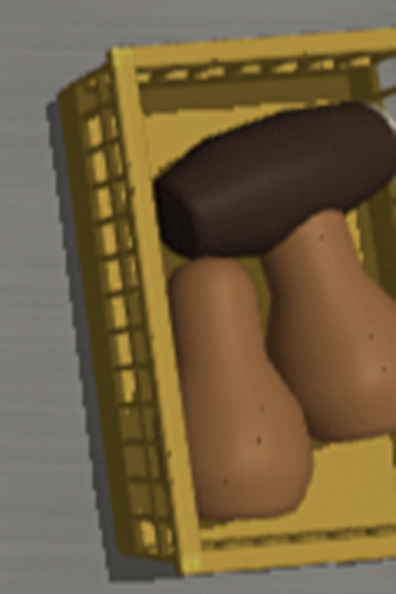

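```bash
python3 - <<'E'
from m import *
from scipy.optimize import least_squares
c=cam('top'); s=cam('scene')
def tri(a,b):
    r=least_squares(lambda p: np.r_[proj(c,p)-a,proj(s,p)-b],[500,-500,80]); return r.x.round(),np.abs(r.fun).max().round(1)
print(tri((473.9,135.2),(111.1,128.2)),tri((496,292),(218.4,69.5)))
# catch bar outline, ends, tops
for z in (76,80,87): print(z,ray(c,422.6,188.3,z).round(1),ray(s,178.4,140.4,z).round(1))
print(env.state()['t'])
E
```

```text
(array([ 619., -463.,  109.]), np.float64(0.2)) (array([ 275., -506.,   95.]), np.float64(0.1))
76 [ 501.4 -356.3   76. ] [ 504.9 -353.7   76. ]
80 [ 500.7 -354.9   80. ] [ 506.8 -349.5   80. ]
87 [ 499.6 -352.4   87. ] [ 510.  -342.1   87. ]
0.55
```

The measurements agree with the sizes given. The basket's rim is about 100 mm high and starts at y≈-478, so it's clear of the gripper. I'll check the catch choice in a close crop, then start moving.

Candidates for the catch's black grip bar:
- The bar at top px (422,188), beside the steel tab on the lug. I'm choosing this one.
- The cover's bar at (378,190).
- The black object at (347,72), not on the case.

```bash
cat > go.py <<'E'
import sys
from h import *
from scipy.spatial.transform import Rotation as Ro
s=env.state(); p=np.array(s['eef_pos']); R=Ro.from_euler('xyz',s['tcp_rot'])
if len(sys.argv)>1:
    x,y,z,yaw=map(float,sys.argv[1:5])
    d=R.inv().apply(np.array([x,y,z])-p)/150; T=Ro.from_euler('xyz',[np.pi,0,yaw]); r=(R.inv()*T).as_rotvec()/np.radians(45)
    print('xyz',d.round(3),'r',r.round(3))
print('t',round(s['t'],2),'p',p.round(1),'rpy',np.round(s['tcp_rot'],3),'F',np.round(s['ft_force'],1),'M',np.round(s['moment'],2),'op',round(s['opening'],3),'j6',round(s['joints'][5],2))
E
python3 - <<'E'
from h import *
c=cam('top'); crop(c,'catch.png',395,170,445,207,12)
E
python3 -m pendant '[{"x":-1,"y":-0.6,"rz":0.75},{"x":-1,"y":-0.6,"rz":0.75},{"x":-1,"y":-0.6,"rz":0.75},{"x":-1,"y":-0.6,"rz":0.75},{"x":-1,"y":-0.6,"rz":0.75},{"x":-1,"y":-0.6,"rz":0.75}]'
python3 go.py 490 250 404 1.6
```

```text
xyz [-2.446 -1.434  0.005] r [ 0.    -0.     1.493]
t 0.6 p [225.3 583.  404.8] rpy [ 3.142 -0.     2.773] F [-0.1  0.4 -0.8] M [ 0.04 -0.08 -0.  ] op 1.001 j6 -0.11invalid input
```

View pics/catch.png

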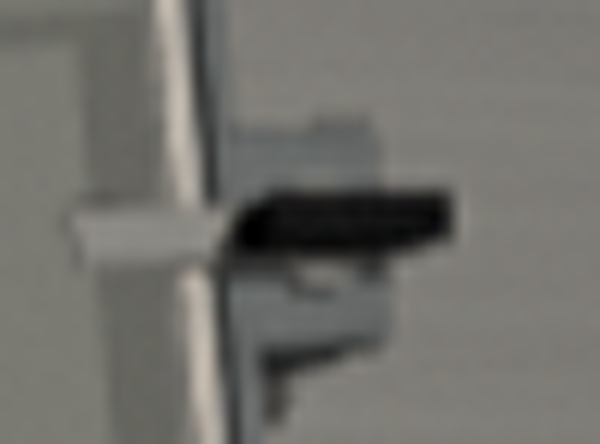

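The crop confirms the catch: a black bar at top px (423,188), with the steel tab running left over the cover. The first move was refused, probably because every row needs all the keys.

```bash

python3 -m pendant '[{"x":-1,"y":-0.6,"z":0,"rx":0,"ry":0,"rz":0.75,"jaw":1},{"x":-1,"y":-0.6,"z":0,"rx":0,"ry":0,"rz":0.75,"jaw":1},{"x":-1,"y":-0.6,"z":0,"rx":0,"ry":0,"rz":0.75,"jaw":1},{"x":-1,"y":-0.6,"z":0,"rx":0,"ry":0,"rz":0.75,"jaw":1},{"x":-1,"y":-0.6,"z":0,"rx":0,"ry":0,"rz":0.75,"jaw":1},{"x":-1,"y":-0.6,"z":0,"rx":0,"ry":0,"rz":0.75,"jaw":1}]'
python3 go.py 490 250 404 1.6
```

```text
t: 1.35
eef_pos: [332.1, 445.8, 404.7]
tcp_rot: [3.141, -0.0, 2.186]
ft_force: [-0.5, -0.4, 0.4]
opening: 1.0
xyz [-1.673  0.106  0.004] r [ 0.    -0.     0.747]
t 1.35 p [332.1 445.8 404.7] rpy [ 3.141 -0.     2.186] F [-0.5 -0.4  0.4] M [-0.05 -0.05  0.05] op 1.0 j6 0.2
```

```bash

python3 -m pendant '[{"x":-1,"y":0.1,"z":0,"rx":0,"ry":0,"rz":0.747,"jaw":1},{"x":-1,"y":0.1,"z":0,"rx":0,"ry":0,"rz":0.747,"jaw":1},{"x":-1,"y":0.1,"z":0,"rx":0,"ry":0,"rz":0.747,"jaw":1},{"x":-1,"y":0.1,"z":0,"rx":0,"ry":0,"rz":0.747,"jaw":1},{"x":-1,"y":0.1,"z":0,"rx":0,"ry":0,"rz":0.747,"jaw":1}]'
python3 go.py 502.5 -355.5 350 1.6
```

```text
t: 1.98
eef_pos: [430.6, 331.9, 404.6]
tcp_rot: [-3.141, -0.0, 1.601]
ft_force: [0.4, 0.2, -0.8]
opening: 1.0
xyz [-4.595  0.339  0.364] r [-0.    -0.     0.002]
t 1.98 p [430.6 331.9 404.6] rpy [-3.141 -0.     1.601] F [ 0.4  0.2 -0.8] M [-0.06  0.09  0.02] op 1.0 j6 0.5
```

```bash

python3 -m pendant '[{"x":-1,"y":0.34,"z":0,"rx":0,"ry":0,"rz":0,"jaw":1},{"x":-1,"y":0.34,"z":0,"rx":0,"ry":0,"rz":0,"jaw":1},{"x":-1,"y":0.34,"z":0,"rx":0,"ry":0,"rz":0,"jaw":1},{"x":-1,"y":0.34,"z":0,"rx":0,"ry":0,"rz":0,"jaw":1}]'
python3 -m pendant '[{"x":-1,"y":0,"z":0,"rx":0,"ry":0,"rz":0,"jaw":1},{"x":-1,"y":0,"z":0,"rx":0,"ry":0,"rz":0,"jaw":1},{"x":-1,"y":0,"z":0,"rx":0,"ry":0,"rz":0,"jaw":1},{"x":-1,"y":0,"z":0,"rx":0,"ry":0,"rz":0,"jaw":1}]'
python3 -m pendant '[{"x":-1,"y":0,"z":0,"rx":0,"ry":0,"rz":0,"jaw":0.4},{"x":-1,"y":0,"z":0,"rx":0,"ry":0,"rz":0,"jaw":0.4},{"x":-1,"y":0,"z":0,"rx":0,"ry":0,"rz":0,"jaw":0.4},{"x":-1,"y":0,"z":0,"rx":0,"ry":0,"rz":0,"jaw":0.4}]'
python3 -m pendant '[{"x":-1,"y":0,"z":0.36,"rx":0,"ry":0,"rz":0,"jaw":0.4},{"x":-1,"y":0,"z":0.36,"rx":0,"ry":0,"rz":0,"jaw":0.4},{"x":-1,"y":0,"z":0.36,"rx":0,"ry":0,"rz":0,"jaw":0.4},{"x":-1,"y":0,"z":0.36,"rx":0,"ry":0,"rz":0,"jaw":0.4}]'
python3 go.py 502.5 -355.5 330 1.6
```

```text
t: 2.48
eef_pos: [486.4, 182.0, 404.8]
tcp_rot: [3.141, -0.0, 1.599]
ft_force: [0.0, 1.5, -0.3]
opening: 1.0
t: 2.98
eef_pos: [490.1, 32.8, 404.8]
tcp_rot: [3.141, -0.0, 1.598]
ft_force: [-0.5, 0.3, 0.8]
opening: 1.002
t: 3.48
eef_pos: [494.6, -116.9, 404.5]
tcp_rot: [-3.142, -0.0, 1.598]
ft_force: [-0.0, 0.1, -0.0]
opening: 0.634
t: 3.98
eef_pos: [498.9, -266.9, 349.6]
tcp_rot: [-3.14, -0.001, 1.597]
ft_force: [-0.1, 0.6, 0.4]
opening: 0.404
xyz [-0.592  0.008  0.13 ] r [-0.002 -0.002 -0.003]
t 3.98 p [ 498.9 -266.9  349.6] rpy [-3.140e+00 -1.000e-03  1.597e+00] F [-0.1  0.6  0.4] M [-0.03 -0.03  0.05] op 0.404 j6 -0.63
```

```bash

python3 -m pendant '[{"x":-0.592,"y":0.008,"z":0.2,"rx":0,"ry":0,"rz":0,"jaw":0.4},{"x":-0.592,"y":0.008,"z":0.2,"rx":0,"ry":0,"rz":0,"jaw":0.4},{"x":-0.592,"y":0.008,"z":0.2,"rx":0,"ry":0,"rz":0,"jaw":0.4},{"x":-0.592,"y":0.008,"z":0.2,"rx":0,"ry":0,"rz":0,"jaw":0.4}]'
python3 go.py 502.5 -355.5 257.5 1.6
python3 - <<'E'
from h import *
c=cam('wrist'); cv2.imwrite('pics/w1.png',c['img'][:,:,::-1])
c=cam('scene'); crop(c,'s1.png',110,40,290,180,4)
E
```

```text
t: 4.47
eef_pos: [502.1, -354.6, 321.1]
tcp_rot: [-3.142, -0.001, 1.598]
ft_force: [-0.9, 0.8, -0.0]
opening: 0.4
xyz [-0.006  0.003  0.424] r [-0.    -0.001 -0.002]
t 4.47 p [ 502.1 -354.6  321.1] rpy [-3.142e+00 -1.000e-03  1.598e+00] F [-0.9  0.8 -0. ] M [-0.03  0.03  0.04] op 0.4 j6 -0.75
```

View pics/w1.png

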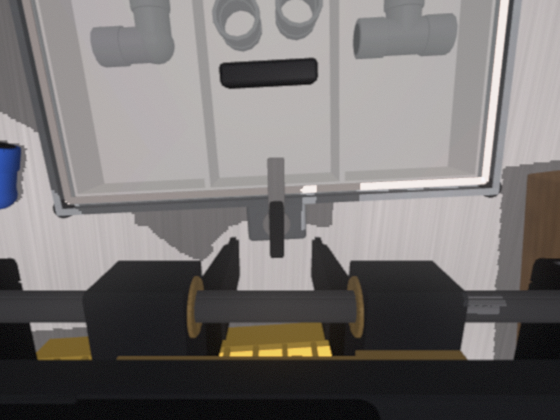

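View pics/s1.png

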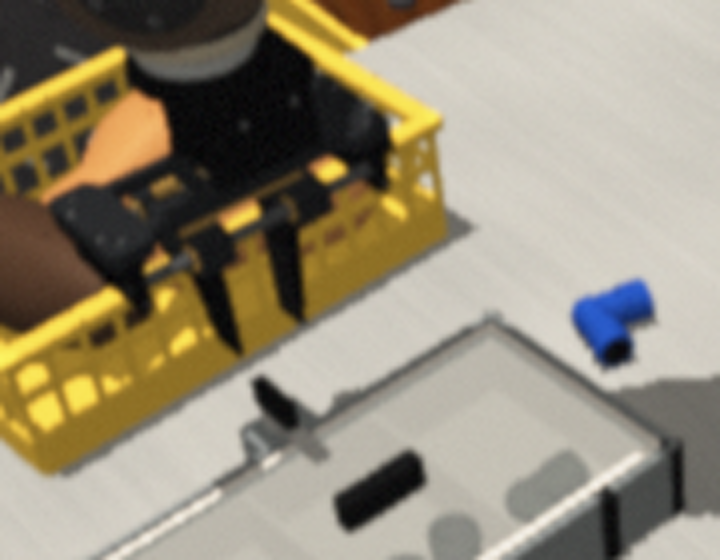

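The wrist view shows the catch bar at (277,230), upright between the two fingertips at (237,240) and (316,240). I'll check the position by projecting it, then descend.

```bash
python3 - <<'E'
from h import *
c=cam('wrist')
# bar top: ends approx (277,203)-(277,255)
for u,v in [(270,203),(285,203),(277,203),(277,255),(276,229)]: print((u,v),ray(c,u,v,87).round(1))
print(proj(c,(502.5,-355.5,87)))
# cover bar top z=81
print([ray(c,u,v,81).round(1) for u,v in [(220,68),(317,60),(318,80),(223,87)]])
E
python3 -m pendant '[{"x":0,"y":0.003,"z":0.12,"rx":0,"ry":0,"rz":0,"jaw":0.4},{"x":0,"y":0.003,"z":0.24,"rx":0,"ry":0,"rz":0,"jaw":0.4},{"x":0,"y":0.003,"z":0.36,"rx":0,"ry":0,"rz":0,"jaw":0.4},{"x":0,"y":0.003,"z":0.42,"rx":0,"ry":0,"rz":0,"jaw":0.4},{"x":0,"y":0.003,"z":0.42,"rx":0,"ry":0,"rz":0,"jaw":0.4}]'
```

```text
(270, 203) [ 498.6 -336.3   87. ]
(285, 203) [ 508.1 -336.    87. ]
(277, 203) [ 503.  -336.1   87. ]
(277, 255) [ 504.1 -371.8   87. ]
(276, 229) [ 502.9 -353.6   87. ]
[275.29059312 231.70275881]
[array([ 466.8, -256. ,   81. ]), array([ 524.1, -249.9,   81. ]), array([ 525.3, -261. ,   81. ]), array([ 468.5, -266.6,   81. ])]
t: 5.25
eef_pos: [502.0, -356.3, 256.7]
tcp_rot: [-3.141, -0.001, 1.597]
ft_force: [0.0, 1.0, -0.0]
opening: 0.404
```

```bash

python3 -m pendant '[{"x":0,"y":0.004,"z":-0.005,"rx":0,"ry":0,"rz":0,"jaw":0},{"x":0,"y":0.004,"z":-0.005,"rx":0,"ry":0,"rz":0,"jaw":0},{"x":0,"y":0.004,"z":-0.005,"rx":0,"ry":0,"rz":0,"jaw":0},{"x":0,"y":0.004,"z":-0.005,"rx":0,"ry":0,"rz":0,"jaw":0},{"x":0,"y":0.004,"z":-0.005,"rx":0,"ry":0,"rz":0,"jaw":0},{"x":0,"y":0.004,"z":-0.005,"rx":0,"ry":0,"rz":0,"jaw":0}]'
python3 go.py 502.5 -355.5 257.5 0.1
```

```text
t: 6.0
eef_pos: [502.9, -356.3, 258.8]
tcp_rot: [3.141, 0.001, 1.597]
ft_force: [3.2, 0.6, 4.7]
opening: 0.102
xyz [ 0.005 -0.002  0.009] r [ 1.000e-03 -0.000e+00  1.906e+00]
t 6.0 p [ 502.9 -356.3  258.8] rpy [3.141e+00 1.000e-03 1.597e+00] F [3.2 0.6 4.7] M [ 0.12 -0.47 -0.01] op 0.102 j6 -0.75
```

```bash

python3 -m pendant '[{"x":0,"y":0,"z":0,"rx":0,"ry":0,"rz":0.15,"jaw":0},{"x":0,"y":0,"z":0,"rx":0,"ry":0,"rz":0.3,"jaw":0},{"x":0,"y":0,"z":0,"rx":0,"ry":0,"rz":0.45,"jaw":0},{"x":0,"y":0,"z":0,"rx":0,"ry":0,"rz":0.6,"jaw":0},{"x":0,"y":0,"z":0,"rx":0,"ry":0,"rz":0.75,"jaw":0},{"x":0,"y":0,"z":0,"rx":0,"ry":0,"rz":0.9,"jaw":0}]'
python3 go.py 502.5 -355.5 257.5 0.13
```

```text
t: 6.75
eef_pos: [503.5, -356.4, 258.8]
tcp_rot: [3.138, -0.001, 0.886]
ft_force: [9.1, -0.7, 0.4]
opening: 0.103
xyz [ 0.001 -0.009  0.009] r [ 0.004 -0.003  0.963]
t 6.75 p [ 503.5 -356.4  258.8] rpy [ 3.138e+00 -1.000e-03  8.860e-01] F [ 9.1 -0.7  0.4] M [-0.17 -1.62  0.09] op 0.103 j6 -0.04
```

```bash

python3 -m pendant '[{"x":0.004,"y":0.005,"z":0,"rx":0,"ry":0,"rz":0.15,"jaw":0},{"x":0.004,"y":0.005,"z":0,"rx":0,"ry":0,"rz":0.3,"jaw":0},{"x":0.004,"y":0.005,"z":0,"rx":0,"ry":0,"rz":0.45,"jaw":0},{"x":0.004,"y":0.005,"z":0,"rx":0,"ry":0,"rz":0.6,"jaw":0},{"x":0.004,"y":0.005,"z":0,"rx":0,"ry":0,"rz":0.75,"jaw":0},{"x":0.004,"y":0.005,"z":0,"rx":0,"ry":0,"rz":0.9,"jaw":0},{"x":0.004,"y":0.005,"z":0,"rx":0,"ry":0,"rz":0.96,"jaw":0},{"x":0.004,"y":0.005,"z":0,"rx":0,"ry":0,"rz":0.96,"jaw":0}]'
python3 go.py 502.5 -355.5 257.5 0.13
python3 -m pendant '[{"x":0,"y":0,"z":0,"rx":0,"ry":0,"rz":0,"jaw":0.3},{"x":0,"y":0,"z":0,"rx":0,"ry":0,"rz":0,"jaw":0.3},{"x":0,"y":0,"z":0,"rx":0,"ry":0,"rz":0,"jaw":0.3},{"x":0,"y":0,"z":-0.2,"rx":0,"ry":0,"rz":0,"jaw":0.3},{"x":0,"y":0,"z":-0.4,"rx":0,"ry":0,"rz":0,"jaw":0.3},{"x":0,"y":0,"z":-0.6,"rx":0,"ry":0,"rz":0,"jaw":0.5},{"x":0,"y":0,"z":-0.6,"rx":0,"ry":0,"rz":0,"jaw":0.5}]'
python3 go.py 495.5 -256 340 0.077
python3 - <<'E'
from h import *
c=cam('wrist'); cv2.imwrite('pics/w2.png',c['img'][:,:,::-1])
c=cam('scene'); crop(c,'s2.png',110,40,290,180,4)
E
```

```text
t: 7.75
eef_pos: [504.2, -357.3, 258.9]
tcp_rot: [3.138, -0.003, 0.135]
ft_force: [6.7, -5.6, 0.0]
opening: 0.1
xyz [-0.01  -0.013  0.009] r [ 0.005 -0.004  0.007]
t 7.75 p [ 504.2 -357.3  258.9] rpy [ 3.138e+00 -3.000e-03  1.350e-01] F [ 6.7 -5.6  0. ] M [-1.22 -1.07 -0.06] op 0.1 j6 0.71
t: 8.62
eef_pos: [503.6, -356.2, 350.5]
tcp_rot: [3.139, -0.002, 0.136]
ft_force: [0.6, 0.7, -0.4]
opening: 0.453
xyz [ 0.037 -0.67   0.068] r [ 0.003 -0.003  0.075]
t 8.62 p [ 503.6 -356.2  350.5] rpy [ 3.139e+00 -2.000e-03  1.360e-01] F [ 0.6  0.7 -0.4] M [-0.06  0.15  0.03] op 0.453 j6 0.71
```

View pics/w2.png

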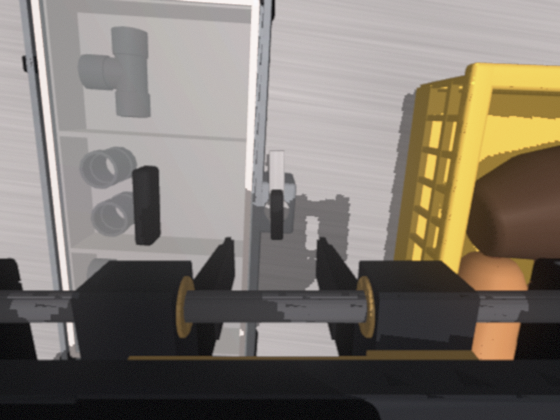

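View pics/s2.png

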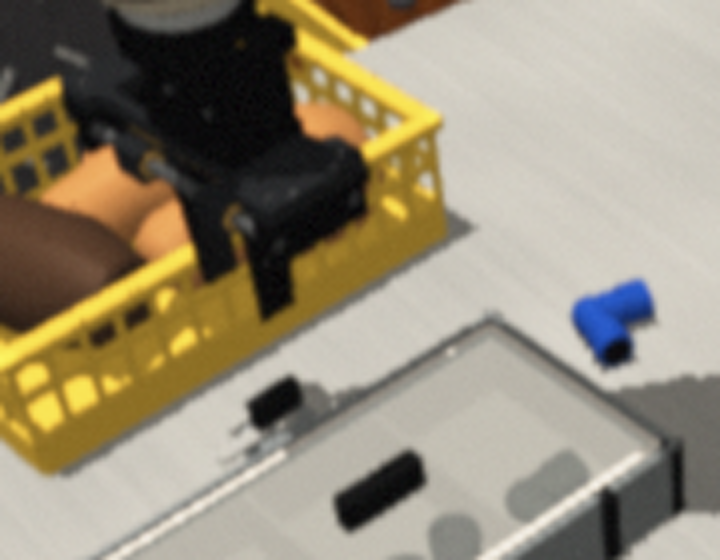

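The catch's tab now runs parallel to the case edge (wrist px (277,165)) and is clear of the cover. Now to go over the cover grip.

```bash

python3 -m pendant '[{"x":0.037,"y":-0.67,"z":0.07,"rx":0,"ry":0,"rz":0.07,"jaw":0.5},{"x":0.037,"y":-0.67,"z":0.07,"rx":0,"ry":0,"rz":0.07,"jaw":0.5},{"x":0.037,"y":-0.67,"z":0.07,"rx":0,"ry":0,"rz":0.07,"jaw":0.5},{"x":0.037,"y":-0.67,"z":0.07,"rx":0,"ry":0,"rz":0.07,"jaw":0.5},{"x":0.037,"y":-0.67,"z":0.07,"rx":0,"ry":0,"rz":0.07,"jaw":0.5}]'
python3 go.py 495.5 -256 249 0.082
python3 - <<'E'
from h import *
c=cam('wrist'); cv2.imwrite('pics/w3.png',c['img'][:,:,::-1])
print(proj(c,(495.5,-256,81)))
u0,v0,u1,v1=240,120,310,275
g=c['img'][v0:v1,u0:u1].max(2); m=(g<60).astype(np.uint8)
n,l,st,ce=cv2.connectedComponentsWithStats(m); print(st.tolist())
E
```

```text
t: 9.35
eef_pos: [495.5, -256.9, 337.6]
tcp_rot: [-3.141, 0.0, 0.08]
ft_force: [0.7, -0.7, 0.1]
opening: 0.502
xyz [ 0.    -0.006  0.59 ] r [-0.     0.    -0.002]
t 9.35 p [ 495.5 -256.9  337.6] rpy [-3.141  0.     0.08 ] F [ 0.7 -0.7  0.1] M [-0.02  0.14  0.03] op 0.502 j6 0.89
[273.49993312 220.56936789]
[[0, 0, 70, 155, 9580], [26, 56, 17, 81, 1270]]
```

View pics/w3.png

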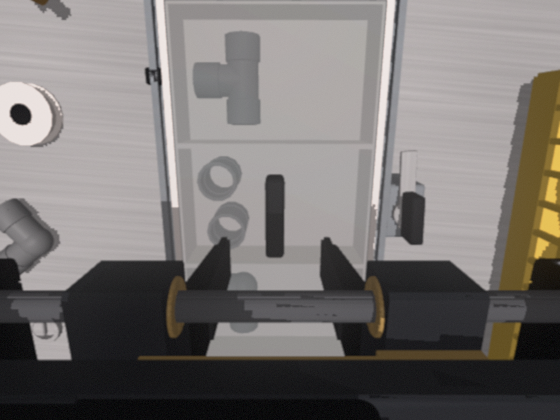

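The cover bar is upright at (274,217), centred between the fingers and within 3 mm of my prediction. Descending.

```bash

python3 -m pendant '[{"x":0.01,"y":-0.003,"z":0.2,"rx":0,"ry":0,"rz":0,"jaw":0.5},{"x":0.01,"y":-0.003,"z":0.4,"rx":0,"ry":0,"rz":0,"jaw":0.5},{"x":0.01,"y":-0.003,"z":0.5,"rx":0,"ry":0,"rz":0,"jaw":0.5},{"x":0.01,"y":-0.003,"z":0.59,"rx":0,"ry":0,"rz":0,"jaw":0.5},{"x":0.01,"y":-0.003,"z":0.59,"rx":0,"ry":0,"rz":0,"jaw":0.5}]'
python3 -m pendant '[{"x":0,"y":0,"z":0,"rx":0,"ry":0,"rz":0,"jaw":0},{"x":0,"y":0,"z":0,"rx":0,"ry":0,"rz":0,"jaw":0},{"x":0,"y":0,"z":0,"rx":0,"ry":0,"rz":0,"jaw":0},{"x":0,"y":0,"z":0,"rx":0,"ry":0,"rz":0,"jaw":0},{"x":0,"y":0,"z":0,"rx":0,"ry":0,"rz":0,"jaw":0},{"x":0,"y":0,"z":0,"rx":0,"ry":0,"rz":0,"jaw":0}]'
python3 go.py
```

```text
t: 10.02
eef_pos: [496.9, -255.5, 249.0]
tcp_rot: [-3.141, 0.001, 0.081]
ft_force: [0.0, -0.4, 1.0]
opening: 0.501
t: 10.78
eef_pos: [496.9, -255.4, 249.7]
tcp_rot: [3.141, -0.0, 0.081]
ft_force: [-0.2, 0.7, 5.3]
opening: 0.144
t 10.78 p [ 496.9 -255.4  249.7] rpy [ 3.141 -0.     0.081] F [-0.2  0.7  5.3] M [-0.07  0.28 -0.1 ] op 0.144 j6 0.9
```

Gripped: the opening reads 13.7 mm against the 14 mm bar. Lifting slowly.

```bash

python3 -m pendant '[{"x":0,"y":0,"z":-0.05,"rx":0,"ry":0,"rz":0,"jaw":0},{"x":0,"y":0,"z":-0.1,"rx":0,"ry":0,"rz":0,"jaw":0},{"x":0,"y":0,"z":-0.2,"rx":0,"ry":0,"rz":0,"jaw":0},{"x":0,"y":0,"z":-0.35,"rx":0,"ry":0,"rz":0,"jaw":0},{"x":0,"y":0,"z":-0.5,"rx":0,"ry":0,"rz":0,"jaw":0},{"x":0,"y":0,"z":-0.65,"rx":0,"ry":0,"rz":0,"jaw":0},{"x":0,"y":0,"z":-0.65,"rx":0,"ry":0,"rz":0,"jaw":0}]'
python3 go.py 491 249 350 0.055
python3 - <<'E'
from h import *
c=cam('scene'); cv2.imwrite('pics/s3.png',c['img'][:,:,::-1])
E
```

```text
t: 11.65
eef_pos: [496.9, -255.3, 348.9]
tcp_rot: [3.139, -0.003, 0.081]
ft_force: [0.0, 0.0, -2.0]
opening: 0.148
xyz [ 0.234 -3.354 -0.014] r [ 0.003 -0.004  0.034]
t 11.65 p [ 496.9 -255.3  348.9] rpy [ 3.139e+00 -3.000e-03  8.100e-02] F [ 0.  0. -2.] M [-0.05  0.13  0.04] op 0.148 j6 0.9
```

View pics/s3.png

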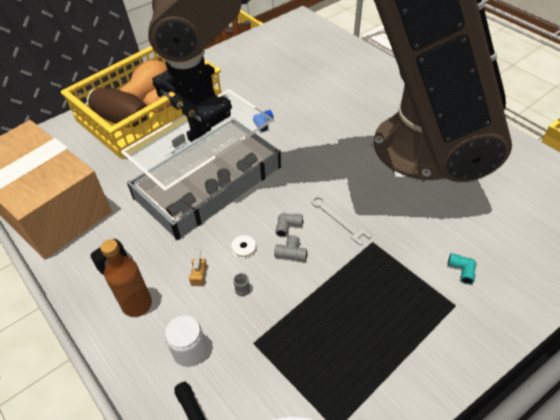

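The cover is off and held level above the case, around (205,140). I'll carry it to the mat in moderate steps.

```bash

python3 -m pendant '[{"x":0,"y":-0.2,"z":0,"rx":0,"ry":0,"rz":0,"jaw":0},{"x":0,"y":-0.4,"z":0,"rx":0,"ry":0,"rz":0,"jaw":0},{"x":0,"y":-0.6,"z":0,"rx":0,"ry":0,"rz":0,"jaw":0},{"x":0,"y":-0.8,"z":0,"rx":0,"ry":0,"rz":0,"jaw":0},{"x":0,"y":-1,"z":0,"rx":0,"ry":0,"rz":0,"jaw":0}]'
python3 -m pendant '[{"x":0.1,"y":-0.2,"z":0,"rx":0,"ry":0,"rz":0,"jaw":0},{"x":0.1,"y":-0.4,"z":0,"rx":0,"ry":0,"rz":0,"jaw":0},{"x":0.1,"y":-0.6,"z":0,"rx":0,"ry":0,"rz":0,"jaw":0},{"x":0.1,"y":-0.8,"z":0,"rx":0,"ry":0,"rz":0,"jaw":0},{"x":0.1,"y":-1,"z":0,"rx":0,"ry":0,"rz":0,"jaw":0}]'
python3 -m pendant '[{"x":0.1,"y":-0.2,"z":0,"rx":0,"ry":0,"rz":0,"jaw":0},{"x":0.1,"y":-0.4,"z":0,"rx":0,"ry":0,"rz":0,"jaw":0},{"x":0.1,"y":-0.6,"z":0,"rx":0,"ry":0,"rz":0,"jaw":0},{"x":0.1,"y":-0.8,"z":0,"rx":0,"ry":0,"rz":0,"jaw":0},{"x":0.1,"y":-1,"z":0,"rx":0,"ry":0,"rz":0,"jaw":0}]'
python3 -m pendant '[{"x":0.03,"y":-0.15,"z":0,"rx":0,"ry":0,"rz":0.034,"jaw":0},{"x":0.03,"y":-0.25,"z":0,"rx":0,"ry":0,"rz":0.034,"jaw":0},{"x":0.034,"y":-0.354,"z":0,"rx":0,"ry":0,"rz":0.034,"jaw":0},{"x":0.034,"y":-0.354,"z":0,"rx":0,"ry":0,"rz":0.034,"jaw":0}]'
python3 go.py 491 249 206 0.055
python3 - <<'E'
from h import *
c=cam('scene'); cv2.imwrite('pics/s4.png',c['img'][:,:,::-1])
c=cam('top'); cv2.imwrite('pics/t4.png',c['img'][:,:,::-1])
E
```

```text
t: 12.32
eef_pos: [484.4, -104.9, 346.1]
tcp_rot: [-3.141, 0.001, 0.081]
ft_force: [0.2, 0.6, -2.3]
opening: 0.146
t: 12.95
eef_pos: [487.2, 45.8, 346.1]
tcp_rot: [-3.141, 0.002, 0.081]
ft_force: [1.1, -0.2, -3.4]
opening: 0.147
t: 13.58
eef_pos: [490.0, 196.5, 346.0]
tcp_rot: [3.141, 0.002, 0.081]
ft_force: [-0.6, -1.3, -1.6]
opening: 0.142
t: 14.08
eef_pos: [490.9, 249.5, 346.7]
tcp_rot: [3.142, 0.0, 0.056]
ft_force: [0.6, -1.4, -2.0]
opening: 0.144
xyz [0.001 0.003 0.938] r [0.    0.    0.001]
t 14.07 p [490.9 249.5 346.7] rpy [3.142 0.    0.056] F [ 0.6 -1.4 -2. ] M [-0.06  0.17 -0.05] op 0.144 j6 1.87
```

View pics/s4.png

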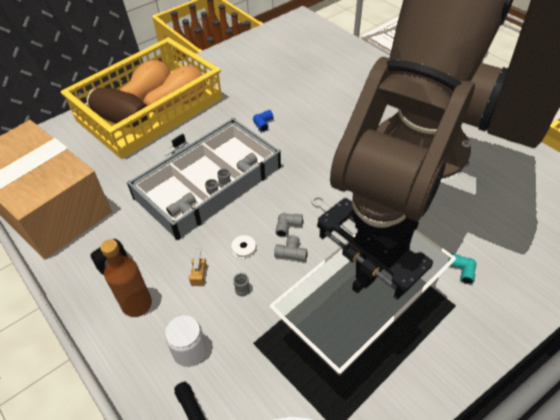

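View pics/t4.png

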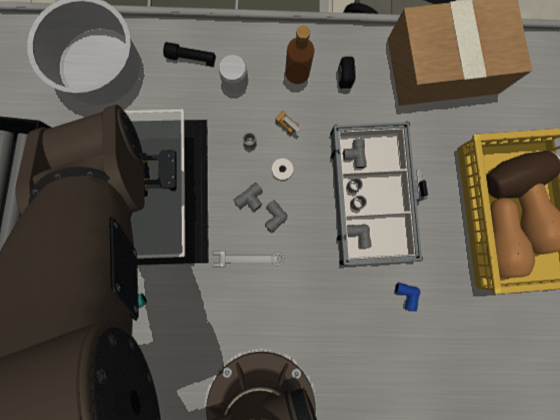

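The cover is over the mat and level. I'll lower it by 143 mm, since the TCP was at 249.7 with the underside at 51, and the mat is at 4.

```bash

python3 -m pendant '[{"x":0,"y":0.002,"z":0.2,"rx":0,"ry":0,"rz":0,"jaw":0},{"x":0,"y":0.002,"z":0.4,"rx":0,"ry":0,"rz":0,"jaw":0},{"x":0,"y":0.002,"z":0.6,"rx":0,"ry":0,"rz":0,"jaw":0},{"x":0,"y":0.002,"z":0.75,"rx":0,"ry":0,"rz":0,"jaw":0},{"x":0,"y":0.002,"z":0.85,"rx":0,"ry":0,"rz":0,"jaw":0},{"x":0,"y":0.002,"z":0.91,"rx":0,"ry":0,"rz":0,"jaw":0},{"x":0,"y":0.002,"z":0.94,"rx":0,"ry":0,"rz":0,"jaw":0},{"x":0,"y":0.002,"z":0.95,"rx":0,"ry":0,"rz":0,"jaw":0},{"x":0,"y":0.002,"z":0.95,"rx":0,"ry":0,"rz":0,"jaw":0}]'
python3 go.py
python3 - <<'E'
from h import *
c=cam('scene'); crop(c,'s5.png',240,190,470,400,2.8)
E
```

```text
t: 15.3
eef_pos: [491.2, 248.7, 204.9]
tcp_rot: [-3.141, -0.001, 0.055]
ft_force: [0.3, 0.3, -1.5]
opening: 0.147
t 15.3 p [491.2 248.7 204.9] rpy [-3.141e+00 -1.000e-03  5.500e-02] F [ 0.3  0.3 -1.5] M [-0.03  0.17  0.01] op 0.147 j6 1.86
```

View pics/s5.png

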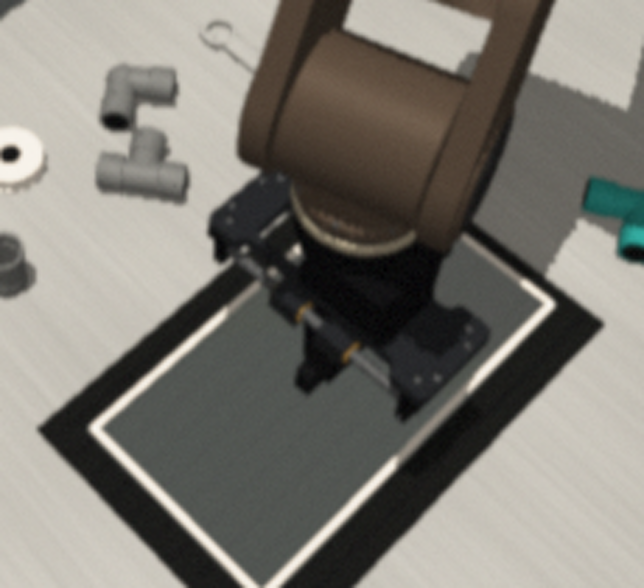

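Centred on the mat. I'll go 1.5 mm lower, release and rise.

```bash

python3 -m pendant '[{"x":0,"y":0,"z":0.01,"rx":0,"ry":0,"rz":0,"jaw":0},{"x":0,"y":0,"z":0.01,"rx":0,"ry":0,"rz":0,"jaw":0},{"x":0,"y":0,"z":0.01,"rx":0,"ry":0,"rz":0,"jaw":0.5},{"x":0,"y":0,"z":0.01,"rx":0,"ry":0,"rz":0,"jaw":0.5},{"x":0,"y":0,"z":0.01,"rx":0,"ry":0,"rz":0,"jaw":0.5},{"x":0,"y":0,"z":0.01,"rx":0,"ry":0,"rz":0,"jaw":0.5},{"x":0,"y":0,"z":0.01,"rx":0,"ry":0,"rz":0,"jaw":0.5}]'
python3 -m pendant '[{"x":0,"y":0,"z":-0.2,"rx":0,"ry":0,"rz":0,"jaw":0.6},{"x":0,"y":0,"z":-0.5,"rx":0,"ry":0,"rz":0,"jaw":0.6},{"x":0,"y":0,"z":-0.8,"rx":0,"ry":0,"rz":0,"jaw":0.6},{"x":0,"y":0,"z":-0.8,"rx":0,"ry":0,"rz":0,"jaw":0.6}]'
python3 go.py 
python3 - <<'E'
from h import *
c=cam('wrist'); cv2.imwrite('pics/w6.png',c['img'][:,:,::-1])
c=cam('scene'); crop(c,'s6.png',240,190,470,400,2.8)
E
```

```text
t: 16.23
eef_pos: [491.1, 248.6, 203.0]
tcp_rot: [-3.142, -0.0, 0.054]
ft_force: [-0.5, 0.4, -0.6]
opening: 0.5
t: 16.73
eef_pos: [491.3, 248.8, 326.0]
tcp_rot: [-3.14, -0.006, 0.055]
ft_force: [-0.0, -0.2, -0.8]
opening: 0.598
t 16.73 p [491.3 248.8 326. ] rpy [-3.14  -0.006  0.055] F [-0.  -0.2 -0.8] M [-0.03  0.15  0.04] op 0.598 j6 1.86
```

View pics/w6.png

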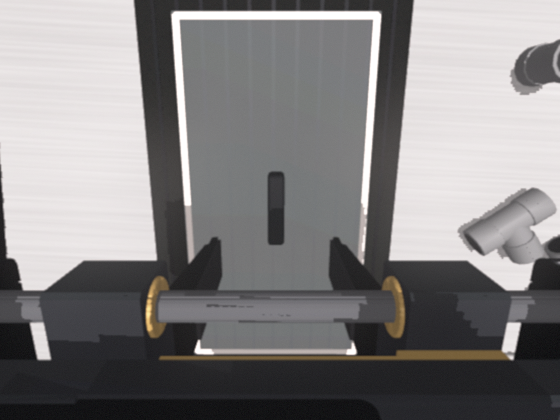

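View pics/s6.png

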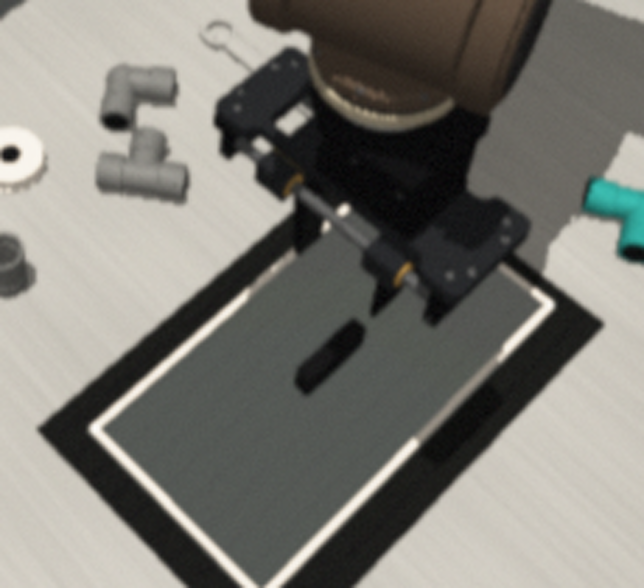

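The cover lies centred on the mat, with even black margins all round. Tee next: I estimate its grip at (464.6,27.3) with the branch at -141°, so yaw 0.68.

```bash
python3 go.py 464.6 27.3 320 0.68
python3 -m pendant '[{"x":0,"y":1,"z":0,"rx":0,"ry":0,"rz":0,"jaw":0.6},{"x":0,"y":1,"z":0,"rx":0,"ry":0,"rz":0,"jaw":0.6},{"x":0,"y":1,"z":0,"rx":0,"ry":0,"rz":0,"jaw":0.6},{"x":0,"y":1,"z":0,"rx":0,"ry":0,"rz":0,"jaw":0.6}]'
python3 go.py 464.6 27.3 320 0.68
```

```text
xyz [-0.255  1.463  0.019] r [-0.    -0.001 -0.796]
t 16.82 p [490.9 248.5 323. ] rpy [-3.141 -0.     0.055] F [-1.8 -0.1 -0.8] M [-0.02  0.21 -0.  ] op 0.601 j6 1.86
t: 17.32
eef_pos: [499.3, 97.4, 321.8]
tcp_rot: [-3.142, 0.002, 0.052]
ft_force: [-0.4, 0.3, 0.5]
opening: 0.601
xyz [-0.255  0.455  0.012] r [-0.001  0.003 -0.8  ]
t 17.32 p [499.3  97.4 321.8] rpy [-3.142e+00  2.000e-03  5.200e-02] F [-0.4  0.3  0.5] M [-0.05  0.15 -0.06] op 0.601 j6 1.58
```

```bash

python3 -m pendant '[{"x":-0.255,"y":0.455,"z":0,"rx":0,"ry":0,"rz":-0.8,"jaw":0.6},{"x":-0.255,"y":0.455,"z":0,"rx":0,"ry":0,"rz":-0.8,"jaw":0.6},{"x":-0.255,"y":0.455,"z":0,"rx":0,"ry":0,"rz":-0.8,"jaw":0.6},{"x":-0.255,"y":0.455,"z":0,"rx":0,"ry":0,"rz":-0.8,"jaw":0.6},{"x":-0.255,"y":0.455,"z":0,"rx":0,"ry":0,"rz":-0.8,"jaw":0.6},{"x":-0.255,"y":0.455,"z":0,"rx":0,"ry":0,"rz":-0.8,"jaw":0.6}]'
python3 go.py 464.6 27.3 320 0.68
python3 - <<'E'
from h import *
c=cam('wrist'); cv2.imwrite('pics/w7.png',c['img'][:,:,::-1])
print(proj(c,(464.6,27.3,14)),proj(c,(484,43,14)))
E
```

```text
t: 18.08
eef_pos: [464.8, 29.2, 322.6]
tcp_rot: [-3.141, 0.0, 0.682]
ft_force: [-0.5, -0.0, -0.3]
opening: 0.599
xyz [-0.009  0.009  0.017] r [-0.001  0.001  0.002]
t 18.07 p [464.8  29.2 322.6] rpy [-3.141  0.     0.682] F [-0.5 -0.  -0.3] M [-0.08  0.15 -0.02] op 0.599 j6 0.81
[276.59978414 203.9506387 ] [276.70424492 175.25140878]
```

View pics/w7.png

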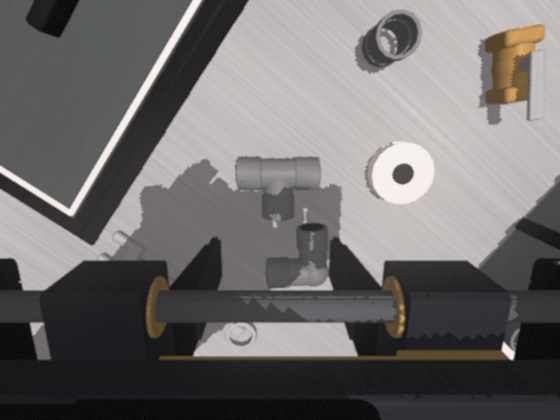

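The tee sits straight in the wrist view, with its run centre at (278,173) and branch tip at (278,219), matching my prediction within 2 px. The elbow's open end is at (313,228), about 6 mm from the finger, so I'll use a narrow opening.

```bash

python3 - <<'E'
from h import *
c=cam('wrist')
for u,v in [(313,228),(313,272),(268,273)]: print(ray(c,u,v,14).round(1))
print('coupling top',ray(c,391,34,42).round(1))
E
python3 -m pendant '[{"x":-0.007,"y":0.013,"z":0.2,"rx":0,"ry":0,"rz":0,"jaw":0.4},{"x":-0.007,"y":0.013,"z":0.4,"rx":0,"ry":0,"rz":0,"jaw":0.4},{"x":-0.007,"y":0.013,"z":0.55,"rx":0,"ry":0,"rz":0,"jaw":0.4},{"x":-0.007,"y":0.013,"z":0.7,"rx":0,"ry":0,"rz":0,"jaw":0.4},{"x":-0.007,"y":0.013,"z":0.8,"rx":0,"ry":0,"rz":0,"jaw":0.4},{"x":-0.007,"y":0.013,"z":0.86,"rx":0,"ry":0,"rz":0,"jaw":0.4},{"x":-0.007,"y":0.013,"z":0.86,"rx":0,"ry":0,"rz":0,"jaw":0.4}]'
python3 -m pendant '[{"x":0,"y":0,"z":0,"rx":0,"ry":0,"rz":0,"jaw":0},{"x":0,"y":0,"z":0,"rx":0,"ry":0,"rz":0,"jaw":0},{"x":0,"y":0,"z":0,"rx":0,"ry":0,"rz":0,"jaw":0},{"x":0,"y":0,"z":0,"rx":0,"ry":0,"rz":0,"jaw":0}]'
python3 go.py
```

```text
[467.9 -11.4  14. ]
[436.  -38.9  14. ]
[409.4  -7.8  14. ]
coupling top [613.   47.1  42. ]
t: 19.05
eef_pos: [465.2, 26.5, 193.6]
tcp_rot: [-3.141, 0.001, 0.683]
ft_force: [0.2, -0.6, 0.8]
opening: 0.401
t: 19.55
eef_pos: [465.3, 26.5, 194.5]
tcp_rot: [3.141, -0.001, 0.683]
ft_force: [-0.1, 0.7, 6.0]
opening: 0.294
t 19.55 p [465.3  26.5 194.5] rpy [ 3.141e+00 -1.000e-03  6.830e-01] F [-0.1  0.7  6. ] M [0.   0.26 0.  ] op 0.294 j6 0.8
```

Tee gripped (28 mm opening). Lifting, then moving to the tee compartment.

```bash

python3 -m pendant '[{"x":0,"y":0,"z":-0.1,"rx":0,"ry":0,"rz":0,"jaw":0},{"x":0,"y":0,"z":-0.3,"rx":0,"ry":0,"rz":0,"jaw":0},{"x":0,"y":0,"z":-0.6,"rx":0,"ry":0,"rz":0,"jaw":0},{"x":0,"y":0,"z":-0.9,"rx":0,"ry":0,"rz":0,"jaw":0},{"x":0,"y":0,"z":-0.9,"rx":0,"ry":0,"rz":0,"jaw":0}]'
python3 go.py 600 -293 330 1.65
```

```text
t: 20.18
eef_pos: [465.1, 26.5, 332.4]
tcp_rot: [3.137, -0.005, 0.683]
ft_force: [-0.0, 0.3, -1.3]
opening: 0.293
xyz [-0.647  2.22   0.023] r [ 0.008 -0.003 -1.231]
t 20.18 p [465.1  26.5 332.4] rpy [ 3.137 -0.005  0.683] F [-0.   0.3 -1.3] M [-0.09  0.16  0.04] op 0.293 j6 0.8
```

```bash

python3 -m pendant '[{"x":-0.3,"y":1,"z":0,"rx":0,"ry":0,"rz":-0.2,"jaw":0},{"x":-0.3,"y":1,"z":0,"rx":0,"ry":0,"rz":-0.4,"jaw":0},{"x":-0.3,"y":1,"z":0,"rx":0,"ry":0,"rz":-0.6,"jaw":0},{"x":-0.3,"y":1,"z":0,"rx":0,"ry":0,"rz":-0.6,"jaw":0},{"x":-0.3,"y":1,"z":0,"rx":0,"ry":0,"rz":-0.6,"jaw":0}]'
python3 go.py 600 -293 330 1.65
```

```text
t: 20.8
eef_pos: [524.4, -117.8, 328.4]
tcp_rot: [-3.14, -0.0, 1.152]
ft_force: [0.2, 0.8, -0.9]
opening: 0.294
xyz [-0.862  0.935 -0.012] r [-0.002 -0.001 -0.634]
t 20.8 p [ 524.4 -117.8  328.4] rpy [-3.14  -0.     1.152] F [ 0.2  0.8 -0.9] M [-0.15  0.06  0.01] op 0.294 j6 0.07
```

```bash

python3 -m pendant '[{"x":-0.862,"y":0.935,"z":0,"rx":0,"ry":0,"rz":-0.2,"jaw":0},{"x":-0.862,"y":0.935,"z":0,"rx":0,"ry":0,"rz":-0.4,"jaw":0},{"x":-0.862,"y":0.935,"z":0,"rx":0,"ry":0,"rz":-0.634,"jaw":0},{"x":-0.862,"y":0.935,"z":0,"rx":0,"ry":0,"rz":-0.634,"jaw":0},{"x":-0.862,"y":0.935,"z":0,"rx":0,"ry":0,"rz":-0.634,"jaw":0},{"x":-0.862,"y":0.935,"z":0,"rx":0,"ry":0,"rz":-0.634,"jaw":0}]'
python3 go.py 600 -293 330 1.65
python3 - <<'E'
from h import *
c=cam('wrist'); cv2.imwrite('pics/w8.png',c['img'][:,:,::-1])
c=cam('top'); crop(c,'t8.png',320,110,450,275,3.6)
E
```

```text
t: 21.55
eef_pos: [600.7, -291.6, 329.1]
tcp_rot: [-3.141, -0.001, 1.652]
ft_force: [0.4, -0.4, -0.6]
opening: 0.292
xyz [-0.009 -0.005 -0.006] r [-0.001 -0.001  0.003]
t 21.55 p [ 600.7 -291.6  329.1] rpy [-3.141e+00 -1.000e-03  1.652e+00] F [ 0.4 -0.4 -0.6] M [-0.14  0.06 -0.01] op 0.292 j6 -0.63
```

View pics/w8.png

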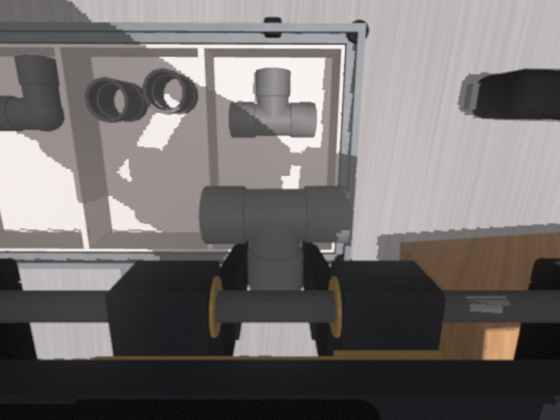

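View pics/t8.png

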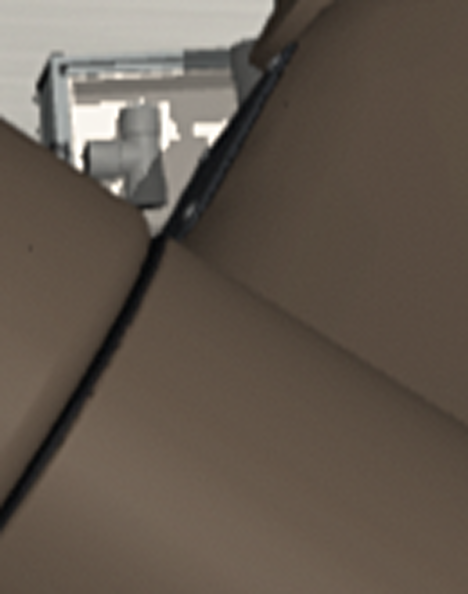

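```bash

python3 - <<'E'
from h import *
c=cam('wrist')
for u,v in [(212,150),(339,150),(206,50),(343,50),(210,240),(335,240),(270,248),(270,45)]: print((u,v),ray(c,u,v,48).round(1))
print(proj(c,(600,-293,20)))
E
```

```text
(212, 150) [ 550.1 -248.5   48. ]
(339, 150) [ 644.7 -240.7   48. ]
(206, 50) [ 543.5 -179.9   48. ]
(343, 50) [ 638.4 -172.    48. ]
(210, 240) [ 551.  -320.2   48. ]
(335, 240) [ 650.8 -311.8   48. ]
(270, 248) [ 599.5 -323.    48. ]
(270, 45) [ 587.6 -173.    48. ]
[273.84987568 203.47464193]
```

The compartment spans x≈551–650 at this y, so the tee at x=600 is centred. Its branch tip at y≈-306 is inside the wall at -323. Lowering.

```bash

python3 -m pendant '[{"x":-0.009,"y":-0.005,"z":0.2,"rx":0,"ry":0,"rz":0,"jaw":0},{"x":-0.009,"y":-0.005,"z":0.35,"rx":0,"ry":0,"rz":0,"jaw":0},{"x":-0.009,"y":-0.005,"z":0.5,"rx":0,"ry":0,"rz":0,"jaw":0},{"x":-0.009,"y":-0.005,"z":0.65,"rx":0,"ry":0,"rz":0,"jaw":0},{"x":-0.009,"y":-0.005,"z":0.75,"rx":0,"ry":0,"rz":0,"jaw":0},{"x":-0.009,"y":-0.005,"z":0.82,"rx":0,"ry":0,"rz":0,"jaw":0},{"x":-0.009,"y":-0.005,"z":0.845,"rx":0,"ry":0,"rz":0,"jaw":0},{"x":-0.009,"y":-0.005,"z":0.845,"rx":0,"ry":0,"rz":0,"jaw":0}]'
python3 -m pendant '[{"x":0,"y":0,"z":0,"rx":0,"ry":0,"rz":0,"jaw":0.4},{"x":0,"y":0,"z":0,"rx":0,"ry":0,"rz":0,"jaw":0.4},{"x":0,"y":0,"z":0,"rx":0,"ry":0,"rz":0,"jaw":0.4},{"x":0,"y":0,"z":-0.2,"rx":0,"ry":0,"rz":0,"jaw":0.4},{"x":0,"y":0,"z":-0.5,"rx":0,"ry":0,"rz":0,"jaw":0.4},{"x":0,"y":0,"z":-0.85,"rx":0,"ry":0,"rz":0,"jaw":0.4},{"x":0,"y":0,"z":-0.85,"rx":0,"ry":0,"rz":0,"jaw":0.4}]'
python3 go.py 614 44 320 1.65
python3 - <<'E'
from h import *
c=cam('wrist'); cv2.imwrite('pics/w9.png',c['img'][:,:,::-1])
E
```

```text
t: 22.7
eef_pos: [600.3, -294.8, 202.5]
tcp_rot: [3.141, 0.0, 1.652]
ft_force: [0.2, -0.2, -0.4]
opening: 0.294
t: 23.58
eef_pos: [600.5, -294.8, 334.2]
tcp_rot: [3.136, 0.004, 1.652]
ft_force: [-0.3, 0.4, -0.3]
opening: 0.401
xyz [2.245 0.273 0.086] r [0.008 0.005 0.003]
t 23.57 p [ 600.5 -294.8  334.2] rpy [3.136 0.004 1.652] F [-0.3  0.4 -0.3] M [-0.16  0.03 -0.  ] op 0.401 j6 -0.64
```

View pics/w9.png

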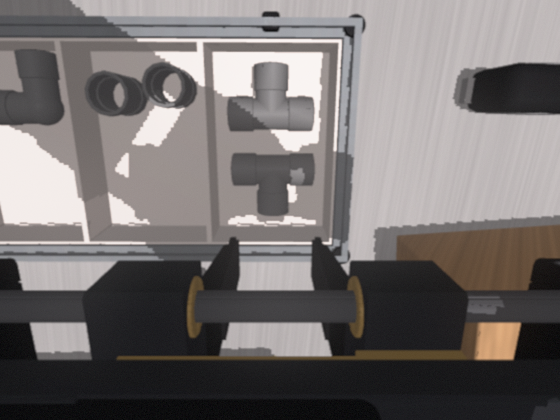

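The tee lies flat in its compartment at px (272,180), beside the stock tee. Coupling next.

```bash

python3 -m pendant '[{"x":1,"y":0.15,"z":0,"rx":0,"ry":0,"rz":0,"jaw":0.6},{"x":1,"y":0.15,"z":0,"rx":0,"ry":0,"rz":0,"jaw":0.6},{"x":1,"y":0.15,"z":0,"rx":0,"ry":0,"rz":0,"jaw":0.6},{"x":1,"y":0.15,"z":0,"rx":0,"ry":0,"rz":0,"jaw":0.6}]'
python3 -m pendant '[{"x":1,"y":0.1,"z":0,"rx":0,"ry":0,"rz":0,"jaw":0.6},{"x":1,"y":0.1,"z":0,"rx":0,"ry":0,"rz":0,"jaw":0.6},{"x":1,"y":0.1,"z":0,"rx":0,"ry":0,"rz":0,"jaw":0.6},{"x":1,"y":0.1,"z":0,"rx":0,"ry":0,"rz":0,"jaw":0.6}]'
python3 -m pendant '[{"x":0.245,"y":0.023,"z":0,"rx":0,"ry":0,"rz":0,"jaw":0.6},{"x":0.245,"y":0.023,"z":0,"rx":0,"ry":0,"rz":0,"jaw":0.6},{"x":0.245,"y":0.023,"z":0,"rx":0,"ry":0,"rz":0,"jaw":0.6},{"x":0.245,"y":0.023,"z":0,"rx":0,"ry":0,"rz":0,"jaw":0.6}]'
python3 go.py 614 44 320 1.65
python3 - <<'E'
from h import *
c=cam('wrist'); cv2.imwrite('pics/w10.png',c['img'][:,:,::-1])
print(proj(c,(614,44,42)),proj(c,(614,44,0)))
E
```

```text
t: 24.12
eef_pos: [610.5, -141.6, 328.5]
tcp_rot: [-3.14, -0.001, 1.655]
ft_force: [0.3, 0.0, -0.4]
opening: 0.601
t: 24.62
eef_pos: [613.3, 7.9, 328.9]
tcp_rot: [-3.14, -0.0, 1.654]
ft_force: [-0.9, -0.4, -0.1]
opening: 0.6
t: 25.12
eef_pos: [613.8, 42.8, 329.5]
tcp_rot: [-3.141, 0.0, 1.651]
ft_force: [-0.4, -0.5, -0.3]
opening: 0.602
xyz [0.008 0.002 0.064] r [-0.     0.     0.001]
t 25.12 p [613.8  42.8 329.5] rpy [-3.141  0.     1.651] F [-0.4 -0.5 -0.3] M [-0.1   0.04 -0.04] op 0.602 j6 -0.12
[275.26411912 207.6143281 ] [275.31575842 195.66989334]
```

View pics/w10.png

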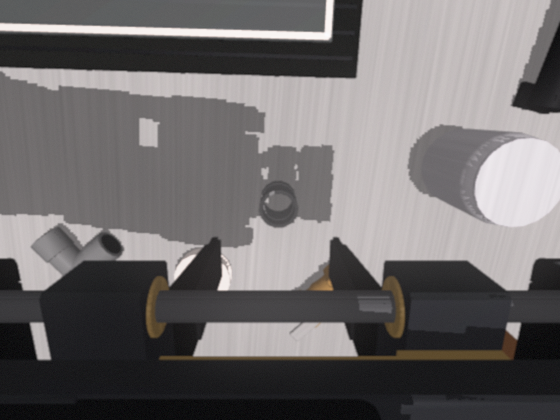

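The coupling's top ring is at (278,206), between the fingers. Descending.

```bash

python3 -m pendant '[{"x":0.01,"y":0.01,"z":0.2,"rx":0,"ry":0,"rz":0,"jaw":0.55},{"x":0.01,"y":0.01,"z":0.4,"rx":0,"ry":0,"rz":0,"jaw":0.55},{"x":0.01,"y":0.01,"z":0.55,"rx":0,"ry":0,"rz":0,"jaw":0.55},{"x":0.01,"y":0.01,"z":0.7,"rx":0,"ry":0,"rz":0,"jaw":0.55},{"x":0.01,"y":0.01,"z":0.8,"rx":0,"ry":0,"rz":0,"jaw":0.55},{"x":0.01,"y":0.01,"z":0.87,"rx":0,"ry":0,"rz":0,"jaw":0.55},{"x":0.01,"y":0.01,"z":0.87,"rx":0,"ry":0,"rz":0,"jaw":0.55}]'
python3 -m pendant '[{"x":0,"y":0,"z":0,"rx":0,"ry":0,"rz":0,"jaw":0},{"x":0,"y":0,"z":0,"rx":0,"ry":0,"rz":0,"jaw":0},{"x":0,"y":0,"z":0,"rx":0,"ry":0,"rz":0,"jaw":0},{"x":0,"y":0,"z":0,"rx":0,"ry":0,"rz":0,"jaw":0},{"x":0,"y":0,"z":0,"rx":0,"ry":0,"rz":0,"jaw":0}]'
python3 go.py
python3 -m pendant '[{"x":0,"y":0,"z":-0.1,"rx":0,"ry":0,"rz":0,"jaw":0},{"x":0,"y":0,"z":-0.3,"rx":0,"ry":0,"rz":0,"jaw":0},{"x":0,"y":0,"z":-0.6,"rx":0,"ry":0,"rz":0,"jaw":0},{"x":0,"y":0,"z":-0.9,"rx":0,"ry":0,"rz":0,"jaw":0},{"x":0,"y":0,"z":-0.9,"rx":0,"ry":0,"rz":0,"jaw":0}]'
python3 go.py 499.5 -290 320 1.65
python3 - <<'E'
from h import *
c=cam('wrist'); cv2.imwrite('pics/w11.png',c['img'][:,:,::-1])
E
```

```text
t: 26.05
eef_pos: [615.1, 45.7, 198.8]
tcp_rot: [-3.141, -0.0, 1.652]
ft_force: [1.1, 0.1, -0.0]
opening: 0.551
t: 26.68
eef_pos: [615.2, 45.9, 199.8]
tcp_rot: [3.141, -0.0, 1.652]
ft_force: [-1.2, 0.5, 5.6]
opening: 0.334
t 26.68 p [615.2  45.9 199.8] rpy [ 3.141 -0.     1.652] F [-1.2  0.5  5.6] M [-0.05  0.16  0.04] op 0.334 j6 -0.11
t: 27.3
eef_pos: [615.2, 45.9, 338.4]
tcp_rot: [3.135, 0.001, 1.652]
ft_force: [-0.3, -0.1, -0.3]
opening: 0.337
xyz [-2.169 -0.951  0.118] r [0.008 0.001 0.003]
t 27.3 p [615.2  45.9 338.4] rpy [3.135e+00 1.000e-03 1.652e+00] F [-0.3 -0.1 -0.3] M [-0.07  0.08  0.  ] op 0.337 j6 -0.11
```

View pics/w11.png

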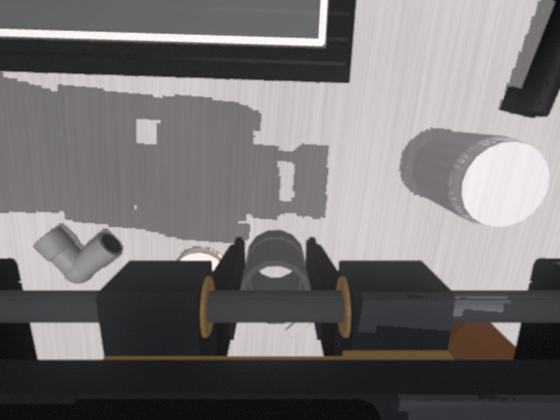

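The coupling is held upright (31.7 mm opening). Moving to its compartment.

```bash

python3 -m pendant '[{"x":-0.9,"y":-0.4,"z":0,"rx":0,"ry":0,"rz":0,"jaw":0},{"x":-0.9,"y":-0.4,"z":0,"rx":0,"ry":0,"rz":0,"jaw":0},{"x":-0.9,"y":-0.4,"z":0,"rx":0,"ry":0,"rz":0,"jaw":0},{"x":-0.9,"y":-0.4,"z":0,"rx":0,"ry":0,"rz":0,"jaw":0}]'
python3 -m pendant '[{"x":-0.9,"y":-0.4,"z":0,"rx":0,"ry":0,"rz":0,"jaw":0},{"x":-0.9,"y":-0.4,"z":0,"rx":0,"ry":0,"rz":0,"jaw":0},{"x":-0.9,"y":-0.4,"z":0,"rx":0,"ry":0,"rz":0,"jaw":0},{"x":-0.9,"y":-0.4,"z":0,"rx":0,"ry":0,"rz":0,"jaw":0}]'
python3 -m pendant '[{"x":-0.369,"y":-0.151,"z":0,"rx":0,"ry":0,"rz":0,"jaw":0},{"x":-0.369,"y":-0.151,"z":0,"rx":0,"ry":0,"rz":0,"jaw":0},{"x":-0.369,"y":-0.151,"z":0,"rx":0,"ry":0,"rz":0,"jaw":0},{"x":-0.369,"y":-0.151,"z":0,"rx":0,"ry":0,"rz":0,"jaw":0}]'
python3 go.py 499.5 -290 207.5 1.65
python3 - <<'E'
from h import *
c=cam('wrist'); cv2.imwrite('pics/w12.png',c['img'][:,:,::-1])
for u,v in [(275,45),(275,250)]: print(ray(c,u,v,48).round(1))
E
```

```text
t: 27.85
eef_pos: [565.7, -94.9, 333.4]
tcp_rot: [-3.14, -0.001, 1.649]
ft_force: [0.6, -0.1, -1.5]
opening: 0.335
t: 28.35
eef_pos: [517.4, -233.4, 333.6]
tcp_rot: [-3.141, -0.001, 1.65]
ft_force: [-0.2, 0.1, -0.1]
opening: 0.334
t: 28.85
eef_pos: [499.9, -288.5, 334.1]
tcp_rot: [-3.141, -0.001, 1.654]
ft_force: [0.3, 0.2, -0.3]
opening: 0.338
xyz [-0.01  -0.004  0.844] r [-0.    -0.001  0.005]
t 28.85 p [ 499.9 -288.5  334.1] rpy [-3.141e+00 -1.000e-03  1.654e+00] F [ 0.3  0.2 -0.3] M [-0.04 -0.01 -0.  ] op 0.338 j6 -0.72
[ 489.9 -168.3   48. ]
[ 502.9 -322.7   48. ]
```

View pics/w12.png

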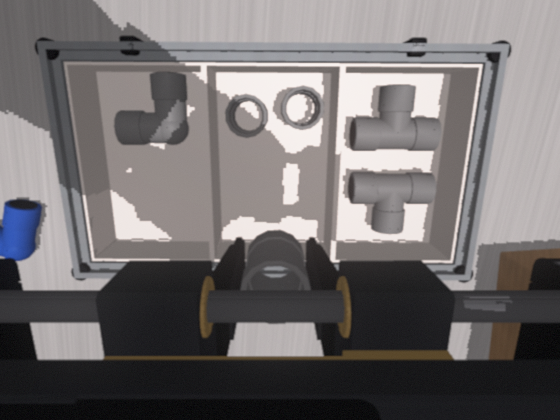

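```bash

python3 -m pendant '[{"x":0,"y":-0.004,"z":0.2,"rx":0,"ry":0,"rz":0,"jaw":0},{"x":0,"y":-0.004,"z":0.35,"rx":0,"ry":0,"rz":0,"jaw":0},{"x":0,"y":-0.004,"z":0.5,"rx":0,"ry":0,"rz":0,"jaw":0},{"x":0,"y":-0.004,"z":0.65,"rx":0,"ry":0,"rz":0,"jaw":0},{"x":0,"y":-0.004,"z":0.75,"rx":0,"ry":0,"rz":0,"jaw":0},{"x":0,"y":-0.004,"z":0.82,"rx":0,"ry":0,"rz":0,"jaw":0},{"x":0,"y":-0.004,"z":0.845,"rx":0,"ry":0,"rz":0,"jaw":0},{"x":0,"y":-0.004,"z":0.845,"rx":0,"ry":0,"rz":0,"jaw":0}]'
python3 -m pendant '[{"x":0,"y":0,"z":0,"rx":0,"ry":0,"rz":0,"jaw":0.45},{"x":0,"y":0,"z":0,"rx":0,"ry":0,"rz":0,"jaw":0.45},{"x":0,"y":0,"z":0,"rx":0,"ry":0,"rz":0,"jaw":0.45},{"x":0,"y":0,"z":-0.2,"rx":0,"ry":0,"rz":0,"jaw":0.45},{"x":0,"y":0,"z":-0.5,"rx":0,"ry":0,"rz":0,"jaw":0.45},{"x":0,"y":0,"z":-0.85,"rx":0,"ry":0,"rz":0,"jaw":0.45},{"x":0,"y":0,"z":-0.85,"rx":0,"ry":0,"rz":0,"jaw":0.45}]'
python3 go.py 454.5 -19.5 320 0.71
python3 - <<'E'
from h import *
c=cam('wrist'); cv2.imwrite('pics/w13.png',c['img'][:,:,::-1])
E
```

```text
t: 29.9
eef_pos: [498.8, -290.1, 207.7]
tcp_rot: [3.141, 0.0, 1.652]
ft_force: [0.7, -0.8, -1.0]
opening: 0.337
t: 30.78
eef_pos: [498.9, -290.2, 338.7]
tcp_rot: [3.136, 0.004, 1.652]
ft_force: [0.6, -0.0, 0.6]
opening: 0.451
xyz [ 1.823 -0.149  0.116] r [0.009 0.002 1.199]
t 30.77 p [ 498.9 -290.2  338.7] rpy [3.136 0.004 1.652] F [ 0.6 -0.   0.6] M [-0.09  0.08  0.05] op 0.451 j6 -0.72
```

View pics/w13.png

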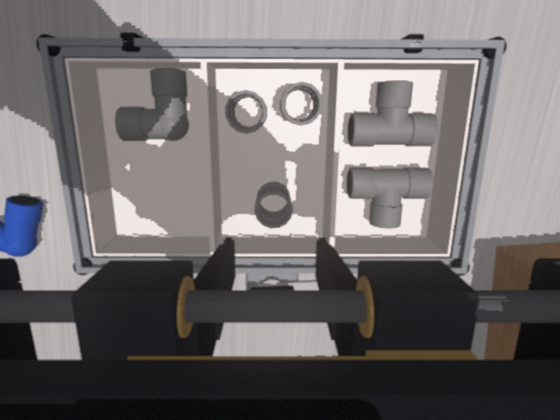

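The coupling stands at (274,203) in its compartment. Elbow next, with its grip near (456,-21) and leg angle about 41°.

```bash

python3 -m pendant '[{"x":0.9,"y":-0.08,"z":0,"rx":0,"ry":0,"rz":0.2,"jaw":0.6},{"x":0.9,"y":-0.08,"z":0,"rx":0,"ry":0,"rz":0.4,"jaw":0.6},{"x":0.9,"y":-0.08,"z":0,"rx":0,"ry":0,"rz":0.6,"jaw":0.6},{"x":0.9,"y":-0.08,"z":0,"rx":0,"ry":0,"rz":0.6,"jaw":0.6},{"x":0.9,"y":-0.08,"z":0,"rx":0,"ry":0,"rz":0.6,"jaw":0.6}]'
python3 go.py 456.4 -21.2 325 0.72
```

```text
t: 31.45
eef_pos: [476.0, -157.1, 334.3]
tcp_rot: [-3.141, -0.0, 1.184]
ft_force: [-1.0, -0.1, 0.4]
opening: 0.6
xyz [ 0.79  -0.463  0.062] r [-0.001  0.     0.591]
t 31.45 p [ 476.  -157.1  334.3] rpy [-3.141 -0.     1.184] F [-1.  -0.1  0.4] M [-0.15  0.09  0.01] op 0.6 j6 -0.06
```

```bash

python3 -m pendant '[{"x":0.79,"y":-0.463,"z":0,"rx":0,"ry":0,"rz":0.2,"jaw":0.6},{"x":0.79,"y":-0.463,"z":0,"rx":0,"ry":0,"rz":0.4,"jaw":0.6},{"x":0.79,"y":-0.463,"z":0,"rx":0,"ry":0,"rz":0.591,"jaw":0.6},{"x":0.79,"y":-0.463,"z":0,"rx":0,"ry":0,"rz":0.591,"jaw":0.6},{"x":0.79,"y":-0.463,"z":0,"rx":0,"ry":0,"rz":0.591,"jaw":0.6},{"x":0.79,"y":-0.463,"z":0,"rx":0,"ry":0,"rz":0.591,"jaw":0.6}]'
python3 go.py 456.4 -21.2 325 0.72
python3 - <<'E'
from h import *
c=cam('wrist'); cv2.imwrite('pics/w14.png',c['img'][:,:,::-1])
print(proj(c,(456.4,-21.2,14)))
for n in ('top','scene'):
  d=cam(n); crop(d,n+'14.png',220,120,450,290,3.4)
E
```

```text
t: 32.2
eef_pos: [456.9, -21.5, 334.8]
tcp_rot: [-3.141, 0.0, 0.718]
ft_force: [-0.6, 0.2, 1.0]
opening: 0.602
xyz [-0.001 -0.003  0.065] r [-0.     0.    -0.003]
t 32.2 p [456.9 -21.5 334.8] rpy [-3.141  0.     0.718] F [-0.6  0.2  1. ] M [-0.03  0.13  0.02] op 0.602 j6 0.66
[274.28834599 199.30163361]
```

View pics/w14.png

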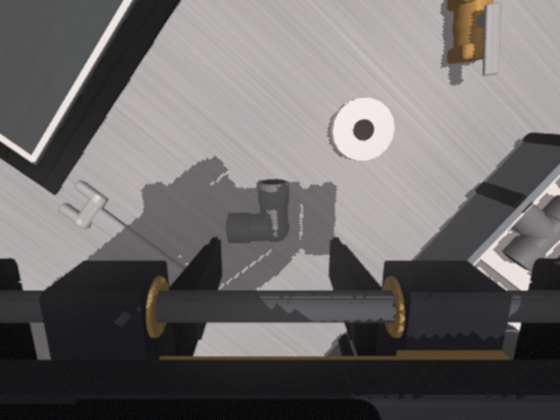

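The elbow's leg runs from its end at (273,180) to the corner at (273,228), centred between the fingers. I'll shift 3 mm toward the end to clear the side leg, then grip.

```bash

python3 -m pendant '[{"x":0.02,"y":-0.003,"z":0.2,"rx":0,"ry":0,"rz":0,"jaw":0.42},{"x":0.02,"y":-0.003,"z":0.4,"rx":0,"ry":0,"rz":0,"jaw":0.42},{"x":0.02,"y":-0.003,"z":0.6,"rx":0,"ry":0,"rz":0,"jaw":0.42},{"x":0.02,"y":-0.003,"z":0.75,"rx":0,"ry":0,"rz":0,"jaw":0.42},{"x":0.02,"y":-0.003,"z":0.86,"rx":0,"ry":0,"rz":0,"jaw":0.42},{"x":0.02,"y":-0.003,"z":0.94,"rx":0,"ry":0,"rz":0,"jaw":0.42},{"x":0.02,"y":-0.003,"z":0.94,"rx":0,"ry":0,"rz":0,"jaw":0.42}]'
python3 -m pendant '[{"x":0,"y":0,"z":0,"rx":0,"ry":0,"rz":0,"jaw":0},{"x":0,"y":0,"z":0,"rx":0,"ry":0,"rz":0,"jaw":0},{"x":0,"y":0,"z":0,"rx":0,"ry":0,"rz":0,"jaw":0},{"x":0,"y":0,"z":0,"rx":0,"ry":0,"rz":0,"jaw":0}]'
python3 go.py
python3 -m pendant '[{"x":0,"y":0,"z":-0.1,"rx":0,"ry":0,"rz":0,"jaw":0},{"x":0,"y":0,"z":-0.3,"rx":0,"ry":0,"rz":0,"jaw":0},{"x":0,"y":0,"z":-0.6,"rx":0,"ry":0,"rz":0,"jaw":0},{"x":0,"y":0,"z":-0.9,"rx":0,"ry":0,"rz":0,"jaw":0},{"x":0,"y":0,"z":-0.9,"rx":0,"ry":0,"rz":0,"jaw":0}]'
python3 go.py 406 -282 330 1.65
python3 - <<'E'
from h import *
c=cam('wrist'); cv2.imwrite('pics/w15.png',c['img'][:,:,::-1])
E
```

```text
t: 33.22
eef_pos: [458.6, -18.3, 193.5]
tcp_rot: [-3.141, 0.001, 0.717]
ft_force: [-0.3, -0.0, -0.3]
opening: 0.422
t: 33.72
eef_pos: [458.7, -18.2, 194.5]
tcp_rot: [3.141, -0.001, 0.717]
ft_force: [-0.8, -0.3, 6.5]
opening: 0.292
t 33.73 p [458.7 -18.2 194.5] rpy [ 3.141e+00 -1.000e-03  7.170e-01] F [-0.8 -0.3  6.5] M [-0.08  0.26  0.05] op 0.292 j6 0.67
t: 34.35
eef_pos: [458.6, -18.1, 331.7]
tcp_rot: [3.137, -0.004, 0.717]
ft_force: [-0.3, 0.2, -1.4]
opening: 0.294
xyz [-1.42   1.096  0.011] r [ 0.008 -0.002 -1.188]
t 34.35 p [458.6 -18.1 331.7] rpy [ 3.137 -0.004  0.717] F [-0.3  0.2 -1.4] M [-0.06  0.12  0.02] op 0.294 j6 0.67
```

View pics/w15.png

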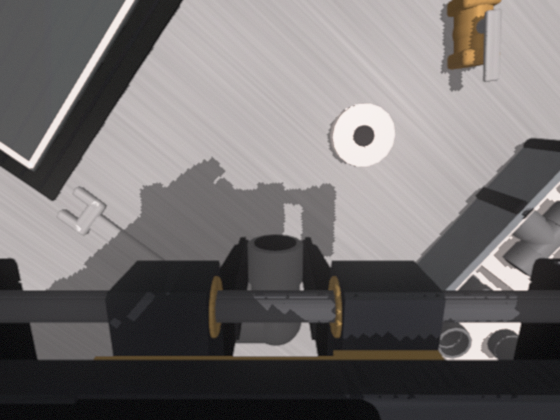

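```bash

python3 -m pendant '[{"x":-0.7,"y":0.55,"z":0,"rx":0,"ry":0,"rz":-0.2,"jaw":0},{"x":-0.7,"y":0.55,"z":0,"rx":0,"ry":0,"rz":-0.4,"jaw":0},{"x":-0.7,"y":0.55,"z":0,"rx":0,"ry":0,"rz":-0.6,"jaw":0},{"x":-0.7,"y":0.55,"z":0,"rx":0,"ry":0,"rz":-0.6,"jaw":0},{"x":-0.7,"y":0.55,"z":0,"rx":0,"ry":0,"rz":-0.6,"jaw":0}]'
python3 go.py 406.6 -279.3 330 1.65
```

```text
t: 35.02
eef_pos: [433.6, -148.7, 328.2]
tcp_rot: [-3.14, -0.0, 1.184]
ft_force: [-0.3, -0.7, 0.8]
opening: 0.293
xyz [-0.874  0.161 -0.012] r [-0.002 -0.001 -0.593]
t 35.02 p [ 433.6 -148.7  328.2] rpy [-3.14  -0.     1.184] F [-0.3 -0.7  0.8] M [-0.08 -0.   -0.02] op 0.293 j6 -0.09
```

```bash

python3 -m pendant '[{"x":-0.874,"y":0.161,"z":0,"rx":0,"ry":0,"rz":-0.2,"jaw":0},{"x":-0.874,"y":0.161,"z":0,"rx":0,"ry":0,"rz":-0.4,"jaw":0},{"x":-0.874,"y":0.161,"z":0,"rx":0,"ry":0,"rz":-0.593,"jaw":0},{"x":-0.874,"y":0.161,"z":0,"rx":0,"ry":0,"rz":-0.593,"jaw":0},{"x":-0.874,"y":0.161,"z":0,"rx":0,"ry":0,"rz":-0.593,"jaw":0},{"x":-0.874,"y":0.161,"z":0,"rx":0,"ry":0,"rz":-0.593,"jaw":0}]'
python3 go.py 406.6 -279.3 202 1.65
python3 - <<'E'
from h import *
c=cam('wrist'); cv2.imwrite('pics/w16.png',c['img'][:,:,::-1])
E
```

```text
t: 35.78
eef_pos: [407.4, -278.9, 329.0]
tcp_rot: [-3.142, -0.0, 1.653]
ft_force: [0.1, -0.6, -0.9]
opening: 0.293
xyz [-0.003 -0.005  0.846] r [-0.    -0.     0.003]
t 35.77 p [ 407.4 -278.9  329. ] rpy [-3.142 -0.     1.653] F [ 0.1 -0.6 -0.9] M [-0.02  0.08  0.02] op 0.293 j6 -0.82
```

View pics/w16.png

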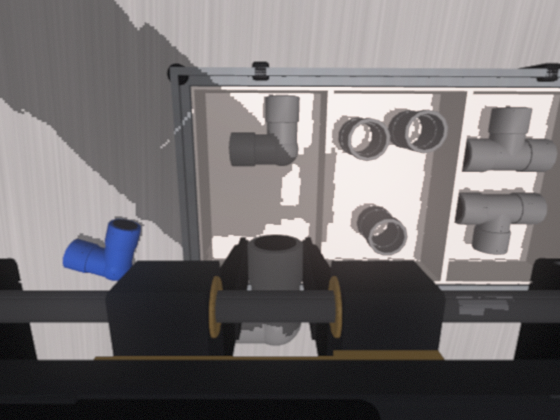

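```bash

python3 - <<'E'
from h import *
c=cam('wrist')
for u,v in [(320,235),(203,250),(320,160),(198,160),(260,262)]: print((u,v),ray(c,u,v,48).round(1))
print(proj(c,(406.6,-279,20)),proj(c,(406.6,-307,20)))
E
```

```text
(320, 235) [ 444.9 -295.6   48. ]
(203, 250) [ 352.3 -316.2   48. ]
(320, 160) [ 437.9 -236.3   48. ]
(198, 160) [ 346.4 -243.9   48. ]
(260, 262) [ 398.9 -322.8   48. ]
[274.03401576 202.36584711] [271.41401531 233.05164432]
```

```bash

python3 - <<'E'
from h import *
c=cam('wrist')
for u,v,z in [(260,90,48),(260,90,56),(260,104,6),(430,282,48),(215,262,6)]: print((u,v),ray(c,u,v,z).round(1))
print(proj(c,(402,-338,48)), proj(c,(390,-189,48)))
E
```

```text
(260, 90) [ 389.3 -190.4   48. ]
(260, 90) [ 389.6 -190.9   56. ]
(260, 104) [ 388. -199.    6.]
(430, 282) [ 540.3 -329.    48. ]
(215, 262) [ 355.9 -345.5    6. ]
[262.50082885 278.99641461] [261.18813487  88.00442627]
```

The walls check out: back at -190 and front at about -338. I'll shift 3 mm away from the divider and lower.

```bash

python3 -m pendant '[{"x":0,"y":-0.022,"z":0.2,"rx":0,"ry":0,"rz":0,"jaw":0},{"x":0,"y":-0.022,"z":0.35,"rx":0,"ry":0,"rz":0,"jaw":0},{"x":0,"y":-0.022,"z":0.5,"rx":0,"ry":0,"rz":0,"jaw":0},{"x":0,"y":-0.022,"z":0.65,"rx":0,"ry":0,"rz":0,"jaw":0},{"x":0,"y":-0.022,"z":0.75,"rx":0,"ry":0,"rz":0,"jaw":0},{"x":0,"y":-0.022,"z":0.82,"rx":0,"ry":0,"rz":0,"jaw":0},{"x":0,"y":-0.022,"z":0.845,"rx":0,"ry":0,"rz":0,"jaw":0},{"x":0,"y":-0.022,"z":0.845,"rx":0,"ry":0,"rz":0,"jaw":0}]'
python3 -m pendant '[{"x":0,"y":0,"z":0,"rx":0,"ry":0,"rz":0,"jaw":0.4},{"x":0,"y":0,"z":0,"rx":0,"ry":0,"rz":0,"jaw":0.4},{"x":0,"y":0,"z":0,"rx":0,"ry":0,"rz":0,"jaw":0.4},{"x":0,"y":0,"z":-0.2,"rx":0,"ry":0,"rz":0,"jaw":0.4},{"x":0,"y":0,"z":-0.5,"rx":0,"ry":0,"rz":0,"jaw":0.4},{"x":0,"y":0,"z":-0.95,"rx":0,"ry":0,"rz":0,"jaw":0.4},{"x":0,"y":0,"z":-0.95,"rx":0,"ry":0,"rz":0,"jaw":0.4}]'
python3 -m pendant '[{"x":1,"y":0,"z":-0.2,"rx":0,"ry":0,"rz":0,"jaw":0.4},{"x":1,"y":0,"z":-0.2,"rx":0,"ry":0,"rz":0,"jaw":0.4},{"x":1,"y":0,"z":-0.2,"rx":0,"ry":0,"rz":0,"jaw":0.4},{"x":1,"y":0,"z":-0.2,"rx":0,"ry":0,"rz":0,"jaw":0.4}]'
python3 -m pendant '[{"x":1,"y":0,"z":0,"rx":0,"ry":0,"rz":0,"jaw":0.4},{"x":1,"y":0,"z":0,"rx":0,"ry":0,"rz":0,"jaw":0.4},{"x":1,"y":0,"z":0,"rx":0,"ry":0,"rz":0,"jaw":0.4},{"x":1,"y":0,"z":0,"rx":0,"ry":0,"rz":0,"jaw":0.4}]'
python3 go.py
python3 - <<'E'
from h import *
d=cam('top'); cv2.imwrite('pics/t17.png',d['img'][:,:,::-1]); crop(d,'t17c.png',320,110,450,275,3.6)
c=cam('scene'); cv2.imwrite('pics/s17.png',c['img'][:,:,::-1]); crop(c,'s17c.png',120,100,300,240,4)
E
```

```text
t: 36.92
eef_pos: [403.8, -280.3, 202.4]
tcp_rot: [3.141, 0.0, 1.654]
ft_force: [-0.3, 0.2, -0.8]
opening: 0.289
t: 37.8
eef_pos: [403.8, -280.3, 348.5]
tcp_rot: [3.137, 0.005, 1.654]
ft_force: [-0.3, 0.3, 0.3]
opening: 0.401
t: 38.3
eef_pos: [391.0, -129.4, 374.7]
tcp_rot: [3.142, -0.0, 1.656]
ft_force: [0.6, -0.9, 0.1]
opening: 0.397
t: 38.8
eef_pos: [379.1, 19.2, 374.3]
tcp_rot: [-3.141, -0.0, 1.656]
ft_force: [-0.5, -0.5, -0.1]
opening: 0.398
t 38.8 p [379.1  19.2 374.3] rpy [-3.141 -0.     1.656] F [-0.5 -0.5 -0.1] M [-0.08  0.01 -0.04] op 0.398 j6 -0.21
```

View pics/t17c.png

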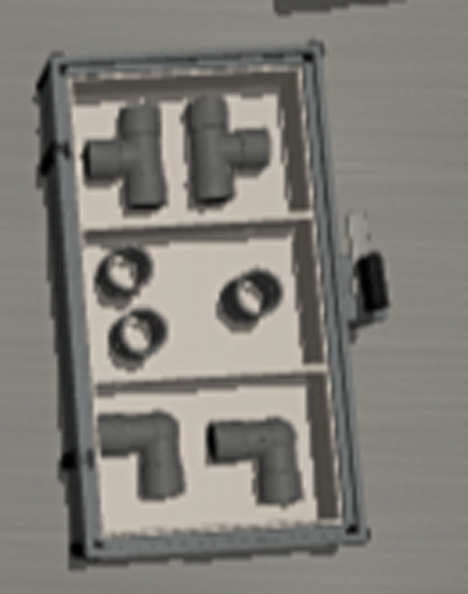

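View pics/s17.png

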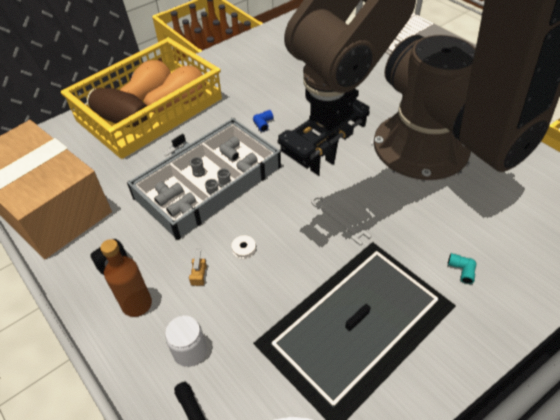

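View pics/s17c.png

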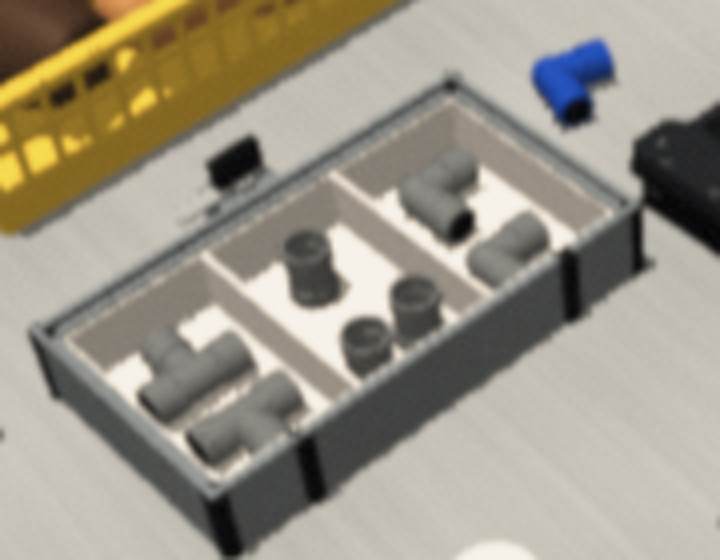

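All three fittings lie down in their own compartments: tees at the top, couplings in the middle, elbows at the bottom of the top crop. One last numeric check of the cover against the mat, then I'll hand in.

```bash
python3 - <<'E'
from m import *
c=cam('top')
g=c['img'].max(2); 
m=(g<70).astype(np.uint8); m[:, :100]=0; m[:110]=0; m[275:]=0; m[:,220:]=0
q=cv2.convexHull(np.argwhere(m)[:,::-1].astype(np.int32)).reshape(-1,2)
w=np.array([ray(c,u,v,4)[:2] for u,v in q],np.float32); R=cv2.minAreaRect(w); print('mat',R)
w2=(g>130).astype(np.uint8); w2[:,:125]=0; w2[:,200:]=0; w2[:127]=0; w2[258:]=0
p=np.argwhere(w2)[:,::-1]; w=np.array([ray(c,u,v,9)[:2] for u,v in p],np.float32); print('cover',cv2.minAreaRect(w))
s=env.state(); print(s['ft_force'],np.abs(s['qvel']).max())
env.job_done(); print(env.state()['t'])
E
```

```text
mat ((477.9400939941406, 235.6774444580078), (375.8463134765625, 247.24740600585938), 2.908299207687378)
cover ((488.1246032714844, 248.500732421875), (308.3929748535156, 161.28256225585938), 3.1441264152526855)
[-0.29240931  0.28689869  0.42779884] 0.00903407929481331
the job is handed in; nothing more can be done
the job is handed in; nothing more can be done
```

The job is handed in, finished at about 39 s of the 131 s allowed. No verdict is reported, so what follows rests on my own checks.

**What I did:** I turned the catch to about -1.5 rad with the cover still in place. Then I lifted the cover off and laid it on the mat, grip up and lengthwise. The tee, coupling and elbow each went into their own kind's compartment, and the arm was moved clear.

**Last checks:**
- **Fittings:** The top and scene pictures show each new fitting on the bottom of its compartment beside its stock: the tee and elbow flat, the coupling upright. The blue and turquoise look-alikes look undisturbed.
- **Cover:** It measured 308 × 161 mm (310 × 164 given), centred at (488, 248.5) and turned 3.1°. That is about 3 mm from the mat centre I measured at the start, (491, 249) at 3.2°.
- **Forces:** Wrist readings stayed around 11 N or less, and the arm was clear of everything at the end.

**One check disagreed:** My last automatic mat outline came out too large (376 × 247 mm against the true 350 × 220 mm), probably because the mask took in dark pixels beyond the mat. Its centre of (478, 236) is therefore unreliable. It would still put the cover within 17 mm of the middle, inside the 30 mm limit. I relied on the corner measurement from the start, which fits the even black margins in the pictures.

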